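Unload the exposure unit: turn the specimen cassettes glass side up

ROBOT

A 6-joint arm with a two-finger parallel gripper is mounted at the origin on the work surface. World frame = base frame: x ahead of the robot, y to its left, z up, the work surface at z = 0. Lengths are in m, angles in rad, forces in N, time in s.
With the tool pointing down it reaches from about 0.3 to 0.775 m from the base axis. Payload 14.6 kg.
Tool frame: the origin (TCP) lies at the very end of the fingers, on their centre line; the grasp point (between the pads) lies 19 mm behind it; z points along the fingers, y is the line along which they close (so a half turn about z gives the same grasp; the last joint's range is limited). The gripper opens to 94 mm and grips with 3 to 60 N. Pads are 16 mm wide; open, the fingers measure 119 mm over their backs; the gripper's body (75 mm by 177 mm) begins 78 mm behind the grasp point.
Start: joints at [-1.23, 0.3, 1.521, -0, 1.321, -0.067], TCP at [0.218, -0.505, 0.205] pointing down, gripper open.
Joint ranges: [-3.03, 3.03], [-0.79, 2.21], [0.23, 2.52], [-1.04, 4.18], [0, 3.07], [-2.55, 2.55]. Speed limits (rad/s): [2.22, 2.22, 2.57, 3.14, 3.14, 3.14].

INTERFACE

Orientations are given as [roll, pitch, yaw] about the fixed x, y, z axes, in that order (R = Rz(yaw) Ry(pitch) Rx(roll)).
In Python, from station import ctrl gives the robot as it stands. The module is installed in compiled form; this text tells all that it offers.
- The arm moves only by the tool step_arm, never from a script. Its argument "deltas" is a list of rows, each an object with "dp": the shift along the tool's x, y, z scaled (see below), a list of three; "twist": the turn about the tool's z scaled (see below). In form: [{"dp": [tx, ty, tz], "twist": twist}, ...]. A call has 1 to 12 rows; each row shifts and turns the commanded pose from where the row before left it, along the tool's axes as they then stand; what a row does not reach is not made up. The controller multiplies each number of a shift by 0.04 m and each number of a turn by 4 degrees. A row lasts 1/10 s, in which the tool goes at most 50 mm and 8.59 degrees, less where a joint would pass 70% of its speed; a pose out of reach is approached as far as the arm can. A call with a number of a shift or a turn outside -1 to 1 is refused whole. A call with a gripper value outside its range is refused whole. "gripper" is the opening, from -1 (shut) to 1 (fully open), set as the call begins (left out, the last holds). The fingers move at their own pace and stop on an object; "squeeze" is the grip in N (left out, the last holds). Time passes only in rows, so rows that do not move let the fingers close. It gives the time, the measured TCP pose, the force, the opening and the grip force at its end, in the units of the state.
- ctrl.get_obs(): the state, without advancing time (a new reading comes with each control period).
- ctrl.camera(name): name is "scene" or "top"; returns (picture, depth): 384x512x3 uint8, red, green, blue; 384x512 float32, m along the optical axis (not along the pixel's ray), 0 where there is no reading.
- ctrl.get_calibration(name): a dict with "fx", "fy", "cx", "cy" (pixels), "world_to_cam" (4x4, takes a point from world to camera coordinates). Camera axes: x right, y down, z forward; pixel columns grow to the right and rows downward; lengths in m; the calibration is good to about 2 mm. A picture is of the moment at which its call begins. get_calibration takes no time and is no camera call.
- ctrl.hand_in(): hands the job in; it is judged then, once.
Trained networks look in the newest picture that a camera, given by its name, has taken for a name from the list of things; names that differ only in an ending like _2 or _b are one class to them, and where a whole thing is asked for, a point or a joint stands for the part that bears it (a point fixed in the world has none). Each returns a list of dicts, best first, with "conf" (0 to 1); they miss things now and then, are a little off and sometimes report something else, mostly with a low value. They report only what shows in the picture. A call takes as long as a camera call.
- ctrl.spot_in(camera, label): "rect" ([left, top, right, bottom] as shares, 0 to 1, of the picture: columns of its width, rows of its height, round what is visible of it).
- ctrl.cut_out(camera, label): "pixels" (384x512 bool, what is visible of it) and "rect" ([left, top, right, bottom] as shares, 0 to 1, of the picture: columns of its width, rows of its height, round what is visible of it).
The state is a dict: "time_s": time; "qpos": joint angles; "joint_vel": joint speeds; "tau": joint torques, N m; "ee_pos": TCP position; "eef_rot": TCP orientation; "force": force on the tool from outside, world axes, zero at the start; "moment": the same for the moment, N m; "grip_width": finger opening in m; "grip_force": force on a finger pad.
Only numpy, scipy, OpenCV 4.12 (cv2) and the standard library are available. Lean on these libraries where they do the work, as an engineer would, in place of code of your own. Each camera call takes 0.05 s, during which the arm holds its last target. There are 200 camera calls.

TASK

The exposure unit has finished a batch: first switch its lamp off by turning the red isolator handle fully off, and only then move every cassette from the steel catch tray to the blue carrying tray, turned over so that each lies flat on the tray floor with its glass window up and none on top of another. When all of them are across, turn the handle fully back on for the next batch; do not disturb the other things on the bench.

Things in the scene. Friction and masses are not known exactly. Their poses are not given: they have to be found in the camera images.
- unit: Fixed exposure unit with steel catch tray. Origin under the tray's centre; x points from the tray into the machine. Tray 240 (x) x 300 (y) mm outside, floor top 4 mm above the table, walls 4 mm thick, rim 14 mm high. Cream machine behind it, x from 130 to 380 mm, 300 mm wide, 120 mm high (black lamp housing on it, from x = 240 mm, top at 175 mm).
- carry: Fixed blue carrying tray, open on top: 240 (x) x 300 (y) mm outside, walls 4 mm, floor top 4 mm above the table, rim 14 mm high. Origin under its centre, x along the short side.
- stand: Fixed aluminium turning stand, an optional aid in which a cassette can be stood on end: two walls along its x axis, 130 mm long, with a slot 19 mm wide (y) between them, mouth flared (teal); slot floor 6 mm, wall tops 33 mm above the table; 60 mm wide in all. Origin under its centre.
- slot (a point): Centre of the stand's slot floor (6 mm above the table); x runs along the slot.
- isolator: Fixed lamp isolator: grey box 90 x 90 x 55 mm high with yellow top and red bar handle. Origin under its centre; its x axis points to the green ON mark on the yellow plate.
- handle (a joint): Angle of the red handle about the vertical axis, seen from above clockwise positive: 0 rad = on (bar along the isolator's x axis, to the green mark), 1.4 rad = off (end stop, bar across). Stiff, about 0.12 N m, stays where left.
- handle_grip (a point): Point on the handle's axis at the middle of the red bar, 87 mm above the table. The bar is 80 mm long (this point's x axis), 16 mm wide (its y axis) and 30 mm high (its top is 102 mm above the table).
- cassette1: Specimen cassette, flat black frame 80 (x) x 54 (y) x 14 (z) mm, 80 g; may be absent (None). One broad face has a pale blue glass window in a white border, the other is all orange. Origin at the centre of the glass face; its z axis points from the glass face to the orange face (z up = orange up, z down = glass up).
- cassette1_mid (a point): Middle of cassette1, 7 mm in from the glass face.
- cassette2: Specimen cassette, flat black frame 80 (x) x 54 (y) x 14 (z) mm, 80 g; may be absent (None). One broad face has a pale blue glass window in a white border, the other is all orange. Origin at the centre of the glass face; its z axis points from the glass face to the orange face (z up = orange up, z down = glass up).
- cassette2_mid (a point): Middle of cassette2, 7 mm in from the glass face.
- cassette3: Specimen cassette, flat black frame 80 (x) x 54 (y) x 14 (z) mm, 80 g; may be absent (None). One broad face has a pale blue glass window in a white border, the other is all orange. Origin at the centre of the glass face; its z axis points from the glass face to the orange face (z up = orange up, z down = glass up).
- cassette3_mid (a point): Middle of cassette3, 7 mm in from the glass face.
- cassette4: Specimen cassette, flat black frame 80 (x) x 54 (y) x 14 (z) mm, 80 g; may be absent (None). One broad face has a pale blue glass window in a white border, the other is all orange. Origin at the centre of the glass face; its z axis points from the glass face to the orange face (z up = orange up, z down = glass up).
- cassette4_mid (a point): Middle of cassette4, 7 mm in from the glass face.
- oil_bottle: Bystander, leave alone: amber bottle, 36 mm across, 75 mm high. Origin at the centre of its underside.
- beaker: Bystander, leave alone: clear glass beaker, 60 mm across, 80 mm high. Origin at the centre of its underside.
- petri_dish: Bystander, leave alone: clear closed dish, 56 mm across, 14 mm high. Origin at the centre of its underside.
- objective: Bystander, leave alone: brass cylinder, 26 mm across, 45 mm high. Origin at the centre of its underside.
- slide_box: Bystander, leave alone: grey box, 100 x 50 x 30 mm high. Origin at the centre of its underside.
- brush: Bystander, leave alone: small brush lying down, 150 mm long, about 20 mm thick. Origin at the centre of its underside (on the handle axis).

How it is judged:
On the way, in this order (a step that is already met when the one before it is completed fails the run):
1. the isolator handle is fully off while every cassette is still orange side up in the catch tray (value of joint handle above 1.25 rad and angle between each of cassette1, cassette2, cassette3, cassette4's own z axis and vertical below 0.5 rad and horizontal distance between each of cassette1, cassette2, cassette3, cassette4 and unit below 0.21 m), for 0.2 s.
2. with the handle still off, every cassette lies flat in the carrying tray, glass up, let go (value of joint handle above 1.25 rad and angle between each of cassette1, cassette2, cassette3, cassette4's own z axis and vertical above 2.97 rad and x of cassette1_mid in the frame of carry between -0.116 and 0.116 m and y of cassette1_mid in the frame of carry between -0.146 and 0.146 m and z of cassette1_mid in the frame of carry between 0.006 and 0.016 m and x of cassette2_mid in the frame of carry between -0.116 and 0.116 m and y of cassette2_mid in the frame of carry between -0.146 and 0.146 m and z of cassette2_mid in the frame of carry between 0.006 and 0.016 m and x of cassette3_mid in the frame of carry between -0.116 and 0.116 m and y of cassette3_mid in the frame of carry between -0.146 and 0.146 m and z of cassette3_mid in the frame of carry between 0.006 and 0.016 m and x of cassette4_mid in the frame of carry between -0.116 and 0.116 m and y of cassette4_mid in the frame of carry between -0.146 and 0.146 m and z of cassette4_mid in the frame of carry between 0.006 and 0.016 m and contact force between the fingers and cassette1 below 0.1 N and contact force between the fingers and cassette2 below 0.1 N and contact force between the fingers and cassette3 below 0.1 N and contact force between the fingers and cassette4 below 0.1 N), for 0.3 s.
3. the handle is back fully on (value of joint handle below 0.15 rad), for 0.2 s.
At the end, for the whole second after the job is handed in: Every cassette present lies at rest on the floor of the blue carrying tray, inside its rim, glass up within 10 degrees of level, none stacked (its middle 6 to 16 mm above the tray's underside), and the handle is back on (below 0.15 rad) (value of joint handle below 0.15 rad and angle between each of cassette1, cassette2, cassette3, cassette4's own z axis and vertical above 2.97 rad and x of cassette1_mid in the frame of carry between -0.116 and 0.116 m and y of cassette1_mid in the frame of carry between -0.146 and 0.146 m and z of cassette1_mid in the frame of carry between 0.006 and 0.016 m and x of cassette2_mid in the frame of carry between -0.116 and 0.116 m and y of cassette2_mid in the frame of carry between -0.146 and 0.146 m and z of cassette2_mid in the frame of carry between 0.006 and 0.016 m and x of cassette3_mid in the frame of carry between -0.116 and 0.116 m and y of cassette3_mid in the frame of carry between -0.146 and 0.146 m and z of cassette3_mid in the frame of carry between 0.006 and 0.016 m and x of cassette4_mid in the frame of carry between -0.116 and 0.116 m and y of cassette4_mid in the frame of carry between -0.146 and 0.146 m and z of cassette4_mid in the frame of carry between 0.006 and 0.016 m and linear speed of each of cassette1, cassette2, cassette3, cassette4 below 0.02 m/s and angular speed of each of cassette1, cassette2, cassette3, cassette4 below 0.2 rad/s); the robot touches nothing.
It fails at once if a bystander was moved more than 40 mm or knocked over (distance of any of oil_bottle, beaker, petri_dish, objective, slide_box, brush from where it was at the start of the episode above 0.04 m or angle between any of oil_bottle, beaker, objective's own z axis and vertical above 0.6 rad).
Of cassette1, cassette2, cassette3, cassette4 only 3 to 4 are there at a start; the rules pass over those that are not, and their reading is None.
At some moment in a run one of cassette1, cassette2, cassette3, cassette4 may be knocked a few centimetres aside while the robot is not near it.
It also fails if it takes over 210 s, if anything falls off the work surface, if the arm or the gripper's body presses on something with over 40 N, if the wrist force passes 120 N, or if a joint passes its speed limit or range.

## Working session

There is one attempt and no reset: what is moved stays moved. The work goes in short steps, Python scripts to look and compute and a tool call to move; the robot and the scene stay as the last step left them, time stands still between calls to the robot, and variables do not carry over. Pictures are saved under pics/ and viewed, at most 14 in all, crops included, and the job is handed in when it is done.

Besides the shell and the picture viewer there is one more tool, called as name(argument=value, ...), one argument or row to a line, values as JSON. step_arm: Moves the arm, as the interface text tells. Its arguments: {"type":"object","properties":{"deltas":{"type":"array"},"gripper":{"type":"number"},"squeeze":{"type":"number"}},"required":["deltas"]}

```bash
mkdir -p pics
cat > h.py <<'E'
import numpy as np, cv2
from station import ctrl
def save(n,f): 
    p,d=ctrl.camera(n); cv2.imwrite(f,p[:,:,::-1]); return p,d
def pts(n,d):
    c=ctrl.get_calibration(n); v,u=np.mgrid[:384,:512]
    P=np.stack([(u-c['cx'])/c['fx']*d,(v-c['cy'])/c['fy']*d,d,np.ones_like(d)],-1)
    W=P@np.linalg.inv(c['world_to_cam']).T; W=W[...,:3]; W[d==0]=np.nan; return W
E
python3 - <<'E'
from h import *
print(ctrl.get_obs())
for n in ('scene','top'):
    p,d=save(n,f'pics/{n}0.png'); W=pts(n,d)
    print(n,np.round(ctrl.get_calibration(n)['world_to_cam'],2).tolist(), d.min(),d.max())
    for l in ['unit','carry','stand','isolator','handle','cassette1','oil_bottle','beaker','petri_dish','objective','slide_box','brush']:
        for r in ctrl.cut_out(n,l)[:6]:
            m=r['pixels']; w=W[m]; w=w[~np.isnan(w[:,0])]
            if len(w)==0: continue
            rc=np.array(r['rect'])*[512,384,512,384]
            top=w[w[:,2]>np.percentile(w[:,2],90)-.006]
            b=cv2.minAreaRect((top[:,:2]*1000).astype(np.float32))
            print(l,round(r['conf'],2),rc.astype(int),m.sum(),'med',np.round(np.median(w,0),3),'z90',np.round(np.percentile(w[:,2],90),3),'rect',np.round(b[0]),np.round(b[1]),round(b[2]))
E
```

```text
{'time_s': 0.0, 'qpos': array([-1.22958022e+00,  3.00437266e-01,  1.52161348e+00,  2.77788640e-05,
        1.32071566e+00, -6.65698640e-02]), 'joint_vel': array([ 0.00171852,  0.00195578,  0.00067603, -0.00044539,  0.00041417,
        0.00042881]), 'tau': array([-9.79356191e-04, -5.31814027e+01, -3.52740026e+01,  7.07681291e-02,
        2.44451640e-02, -1.17370096e-04]), 'ee_pos': array([ 0.21804312, -0.50462787,  0.20489119]), 'eef_rot': array([-3.14042329e+00, -1.04925874e-04,  4.07779016e-01]), 'force': array([ 0.34173997, -0.33610327, -0.10165081]), 'moment': array([ 0.06685229, -0.03669567,  0.04542975]), 'grip_force': 0.0, 'grip_width': 0.09370501730672155}
scene [[0.26, 0.96, -0.0, -0.14], [0.63, -0.17, -0.75, -0.25], [-0.73, 0.2, -0.66, 1.6], [0.0, 0.0, 0.0, 1.0]] 0.0 3.531391
unit 0.98 [284 117 482 243] 12372 med [0.529 0.445 0.095] z90 0.169 rect [484. 585.] [262. 125.] 1
carry 0.55 [121 191 225 295] 6974 med [ 0.538 -0.251  0.004] z90 0.008 rect [ 515. -248.] [317. 240.] 5
stand 0.68 [241 184 268 223] 616 med [0.472 0.018 0.008] z90 0.032 rect [483.  17.] [ 45. 168.] 85
is
[... 2661 characters left out ...]
3 250 155] 1082 med [0.689 0.017 0.057] z90 0.1 rect [696.  18.] [16. 79.] 80
oil_bottle 0.71 [273 104 286 119] 160 med [ 0.755 -0.106  0.049] z90 0.074 rect [ 762. -109.] [16. 16.] 40
beaker 0.81 [301  97 324 124] 435 med [ 0.764 -0.201  0.049] z90 0.079 rect [ 755. -198.] [57. 58.] 62
petri_dish 0.77 [271 238 289 255] 267 med [ 0.37  -0.097  0.014] z90 0.016 rect [370. -96.] [53. 51.] 62
objective 0.63 [243 169 253 181] 67 med [ 0.573 -0.01   0.044] z90 0.047 rect [577.  -9.] [20. 21.] 89
slide_box 0.86 [365 243 387 276] 678 med [ 0.316 -0.375  0.029] z90 0.032 rect [ 315. -379.] [50. 99.] 87
brush 0.56 [ 99 263 148 295] 637 med [0.285 0.367 0.018] z90 0.021 rect [278. 355.] [150.  41.] 62
```

View pics/top0.png

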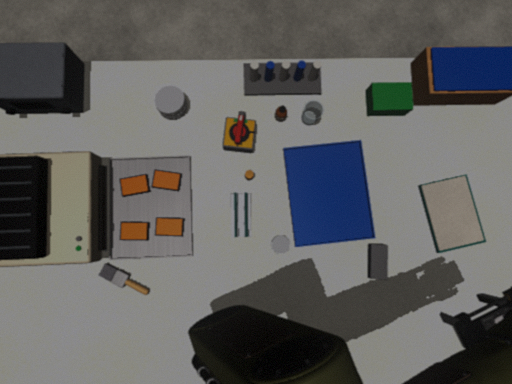

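View pics/scene0.png

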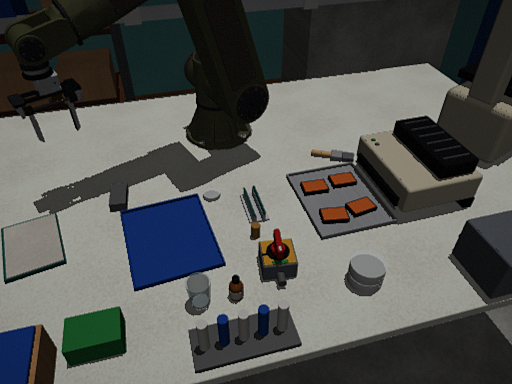

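The top view shows four orange-up cassettes in the steel tray (around px (135,185), (167,180), (133,231) and (169,226)). The red handle is at (238,130), the blue tray at (328,193) and the stand at (240,215). The scene view agrees. I'll do the handle first.

step_arm(
  deltas=[
    {"dp":[1,-0.45,0],"twist":0},
    {"dp":[1,-0.45,0],"twist":0},
    {"dp":[1,-0.45,0],"twist":0},
    {"dp":[1,-0.45,0],"twist":0},
    {"dp":[1,-0.45,0],"twist":0},
    {"dp":[1,-0.45,0],"twist":0},
    {"dp":[1,-0.45,0],"twist":0},
    {"dp":[1,-0.45,0],"twist":0},
    {"dp":[1,-0.45,0],"twist":0},
    {"dp":[1,-0.45,0],"twist":0},
    {"dp":[1,-0.45,0],"twist":0},
    {"dp":[1,-0.45,0],"twist":0},
  ],
)

```text
time_s: 2.5
ee_pos: [0.5741, -0.1147, 0.2055]
eef_rot: [3.141, -0.0, 0.408]
force: [0.4, 0.1, -0.2]
grip_width: 0.0941
grip_force: 0.0
```

step_arm(
  deltas=[
    {"dp":[1,-0.45,0],"twist":0},
    {"dp":[1,-0.45,0],"twist":0},
    {"dp":[1,-0.45,0],"twist":0},
    {"dp":[1,-0.45,0],"twist":0},
    {"dp":[0,0,0],"twist":-1},
    {"dp":[0,0,0],"twist":-1},
    {"dp":[0,0,0],"twist":-1},
    {"dp":[0,0,0],"twist":-1},
    {"dp":[0,0,0],"twist":-1},
    {"dp":[0,0,0],"twist":-1},
    {"dp":[0,0,0],"twist":-1},
    {"dp":[0,0,0],"twist":-1},
  ],
)

```text
time_s: 3.7
ee_pos: [0.6914, 0.0133, 0.2053]
eef_rot: [-3.141, 0.0, 0.969]
force: [-0.0, -0.9, -0.1]
grip_width: 0.0939
grip_force: 0.0
```

step_arm(
  deltas=[
    {"dp":[0,0,0],"twist":-1},
    {"dp":[0,0,0],"twist":-1},
    {"dp":[0,0,0],"twist":-1},
    {"dp":[0,0,0],"twist":-1},
    {"dp":[0,0,0],"twist":-1},
    {"dp":[0,0,0],"twist":-1},
    {"dp":[0,0,0],"twist":-1},
    {"dp":[0,0,0],"twist":-1},
    {"dp":[0,0,0],"twist":-1},
    {"dp":[0,0,0],"twist":-1},
    {"dp":[0,0,0],"twist":-1},
    {"dp":[0,0,0],"twist":-1},
  ],
)

```text
time_s: 4.9
ee_pos: [0.6914, 0.0133, 0.2053]
eef_rot: [-3.141, -0.0, 1.807]
force: [0.0, 0.9, -0.4]
grip_width: 0.0941
grip_force: 0.0
```

step_arm(
  deltas=[
    {"dp":[0,0,0],"twist":-1},
    {"dp":[0,0,0],"twist":-1},
    {"dp":[0,0,0],"twist":-1},
    {"dp":[0,0,0],"twist":-1},
    {"dp":[0,0,0],"twist":-1},
    {"dp":[0,0,0],"twist":-1},
    {"dp":[0,0,0],"twist":-1},
    {"dp":[0,0,0],"twist":-1},
    {"dp":[0,0,0],"twist":-1},
    {"dp":[0,0,0],"twist":-1},
    {"dp":[0,0,0],"twist":-1},
    {"dp":[0,0,0],"twist":-1},
  ],
)

```text
time_s: 6.1
ee_pos: [0.6914, 0.0133, 0.2053]
eef_rot: [-3.142, -0.0, 2.645]
force: [0.7, 0.2, 0.5]
grip_width: 0.0942
grip_force: 0.0
```

```bash
cat >> h.py <<'E'
def go(tx,ty,tz,yawdeg):
    o=ctrl.get_obs(); p=o['ee_pos']; y=o['eef_rot'][2]
    dt=(np.degrees(y)-yawdeg+180)%360-180
    d=np.array([tx,ty,tz])-p
    f=lambda a:np.round(np.array([np.cos(a)*d[0]+np.sin(a)*d[1], np.sin(a)*d[0]-np.cos(a)*d[1],-d[2]])/.04,2)
    print('t',round(o['time_s'],1),'p',np.round(p,4),'yaw',round(np.degrees(y),1),'rot',np.round(o['eef_rot'][:2],3),'F',np.round(o['force'],1),'w',round(o['grip_width'],4),'gf',round(o['grip_force'],1),'q6',round(o['qpos'][5],2))
    print('  shift before twist',f(y),' after twist',f(np.radians(yawdeg)),' twist',round(dt/4,2))
E
python3 -c "
from h import *
go(.697,.018,.075,170)"
```

```text
t 6.1 p [0.6914 0.0133 0.2053] yaw 151.5 rot [-3.142 -0.   ] F [0.7 0.2 0.5] w 0.0942 gf 0.0 q6 -1.11
  shift before twist [-0.07  0.17  3.26]  after twist [-0.12  0.14  3.26]  twist -4.62
```

step_arm(
  deltas=[
    {"dp":[0,0,0],"twist":-1},
    {"dp":[0,0,0],"twist":-1},
    {"dp":[0,0,0],"twist":-1},
    {"dp":[0,0,0],"twist":-1},
    {"dp":[0,0,0],"twist":-0.6},
    {"dp":[-0.12,0.14,0.8],"twist":0},
    {"dp":[0,0,0.8],"twist":0},
    {"dp":[0,0,0.8],"twist":0},
    {"dp":[0,0,0.85],"twist":0},
    {"dp":[0,0,0],"twist":0},
  ],
)

```text
time_s: 7.1
ee_pos: [0.6948, 0.018, 0.0704]
eef_rot: [-3.14, -0.008, 2.963]
force: [-0.2, 1.2, 0.5]
grip_width: 0.094
grip_force: 0.0
```

step_arm(
  deltas=[
    {"dp":[0,0,0],"twist":0},
    {"dp":[0,0,0],"twist":0},
    {"dp":[0,0,0],"twist":0},
    {"dp":[0,0,0],"twist":0},
    {"dp":[0,0,0],"twist":0},
    {"dp":[0,0,0],"twist":0},
    {"dp":[0,0,0],"twist":0},
    {"dp":[0,0,0],"twist":0},
    {"dp":[0,0,0],"twist":0},
    {"dp":[0,0,0],"twist":0},
  ],
  gripper=-1,
  squeeze=40,
)

```text
time_s: 8.1
ee_pos: [0.6971, 0.0179, 0.0754]
eef_rot: [-3.141, -0.0, 2.963]
force: [-2.8, -12.7, 2.3]
grip_width: 0.0169
grip_force: 7.4
```

```bash
python3 -c "
from h import *
go(.697,.018,.075,170)"
```

```text
t 8.1 p [0.6971 0.0179 0.0754] yaw 169.8 rot [-3.141 -0.   ] F [ -2.8 -12.7   2.3] w 0.0169 gf 7.4 q6 -1.42
  shift before twist [0.   0.   0.01]  after twist [0.   0.   0.01]  twist -0.06
```

step_arm(
  deltas=[
    {"dp":[0,0,0],"twist":0},
    {"dp":[0,0,0],"twist":0.5},
    {"dp":[0,0,0],"twist":1},
    {"dp":[0,0,0],"twist":1},
    {"dp":[0,0,0],"twist":1},
    {"dp":[0,0,0],"twist":1},
    {"dp":[0,0,0],"twist":1},
    {"dp":[0,0,0],"twist":1},
    {"dp":[0,0,0],"twist":1},
    {"dp":[0,0,0],"twist":1},
    {"dp":[0,0,0],"twist":1},
  ],
)

```text
time_s: 9.2
ee_pos: [0.6967, 0.0165, 0.0754]
eef_rot: [-3.139, 0.001, 2.296]
force: [-5.2, -8.3, 1.4]
grip_width: 0.0159
grip_force: 40.0
```

step_arm(
  deltas=[
    {"dp":[0,0,0],"twist":1},
    {"dp":[0,0,0],"twist":1},
    {"dp":[0,0,0],"twist":1},
    {"dp":[0,0,0],"twist":1},
    {"dp":[0,0,0],"twist":1},
    {"dp":[0,0,0],"twist":1},
    {"dp":[0,0,0],"twist":1},
    {"dp":[0,0,0],"twist":1},
    {"dp":[0,0,0],"twist":1},
    {"dp":[0,0,0],"twist":1},
    {"dp":[0,0,0],"twist":0.7},
    {"dp":[0,0,0],"twist":0},
  ],
)

```text
time_s: 10.4
ee_pos: [0.6961, 0.0163, 0.0754]
eef_rot: [-3.139, 0.002, 1.551]
force: [-9.8, -9.6, 4.2]
grip_width: 0.0159
grip_force: 41.2
```

step_arm(
  deltas=[
    {"dp":[0,0,0],"twist":0},
    {"dp":[0,0,0],"twist":0},
    {"dp":[0,0,0],"twist":0},
    {"dp":[0,0,0],"twist":0},
  ],
)

```text
time_s: 10.8
ee_pos: [0.6961, 0.0162, 0.0754]
eef_rot: [-3.139, 0.003, 1.553]
force: [-10.4, -9.8, 4.4]
grip_width: 0.016
grip_force: 41.1
```

step_arm(
  deltas=[
    {"dp":[0,0,0],"twist":0},
    {"dp":[0,0,0],"twist":0},
    {"dp":[0,0,0],"twist":0},
    {"dp":[0,0,0],"twist":0},
    {"dp":[0,0,-1],"twist":0},
    {"dp":[0,0,-1],"twist":0},
    {"dp":[0,0,-1],"twist":0},
  ],
  gripper=1,
)

```text
time_s: 11.5
ee_pos: [0.697, 0.0181, 0.1969]
eef_rot: [-3.141, -0.0, 1.553]
force: [-0.7, -0.3, -0.5]
grip_width: 0.0684
grip_force: 0.0
```

Run:
```python
from h import *
go(.55,.23,.205,90)
for n in ('top','scene'):
    p,d=save(n,f'pics/{n}1.png'); W=pts(n,d)
    for l in ['handle','cassette1']:
        for r in ctrl.cut_out(n,l)[:6]:
            w=W[r['pixels']]; w=w[~np.isnan(w[:,0])]
            top=w[w[:,2]>np.percentile(w[:,2],90)-.006]
            b=cv2.minAreaRect((top[:,:2]*1000).astype(np.float32))
            print(l,round(r['conf'],2),np.round(np.percentile(w[:,2],90),3),np.round(b[0]),np.round(b[1]),round(b[2],1))
```

```text
t 11.5 p [0.697  0.0181 0.1969] yaw 89.0 rot [-3.141 -0.   ] F [-0.7 -0.3 -0.5] w 0.0684 gf 0.0 q6 -0.01
  shift before twist [ 5.23 -3.77 -0.2 ]  after twist [ 5.3  -3.67 -0.2 ]  twist -0.26
handle 0.33 0.079 [ 755. -196.] [55. 59.] 44.3
cassette1 0.89 0.021 [555. 331.] [54. 81.] 9.8
cassette1 0.81 0.021 [421. 329.] [81. 52.] 88.5
cassette1 0.62 0.021 [431. 228.] [80. 53.] 88.7
handle 0.7 0.102 [698.  17.] [20. 77.] 4.4
cassette1 0.95 0.02 [567. 237.] [83. 57.] 83.6
cassette1 0.67 0.02 [419. 330.] [83. 58.] 89.2
cassette1 0.66 0.02 [554. 331.] [57. 84.] 12.4
cassette1 0.54 0.02 [599. 167.] [ 56. 431.] 65.2
```

The handle is off (the tool turned 80.8°, up to the stop). Next I'll try a pivoting end grasp on the cassette at (0.430, 0.228).

step_arm(
  deltas=[
    {"dp":[0.64,-0.95,0],"twist":0},
    {"dp":[0.64,-0.95,0],"twist":0},
    {"dp":[0.64,-0.95,0],"twist":0},
    {"dp":[0.64,-0.95,0],"twist":0},
    {"dp":[0.64,-0.95,0],"twist":0},
    {"dp":[0.64,-0.95,0],"twist":0},
    {"dp":[0.64,-0.95,0],"twist":0},
    {"dp":[0,0,1],"twist":0},
    {"dp":[0,0,1],"twist":0},
    {"dp":[0,0,1],"twist":0},
    {"dp":[0,0,1],"twist":0},
    {"dp":[0,0,0],"twist":0},
  ],
  gripper=0.6,
)

```text
time_s: 13.0
ee_pos: [0.4311, 0.2007, 0.0306]
eef_rot: [-3.132, 0.004, 1.553]
force: [-0.2, -0.0, 0.6]
grip_width: 0.075
grip_force: 0.0
```

Run:
```python
from h import *
go(.430,.196,.007,89)
```

```text
t 13.0 p [0.4311 0.2007 0.0306] yaw 89.0 rot [-3.132  0.004] F [-0.2 -0.   0.6] w 0.075 gf 0.0 q6 0.38
  shift before twist [-0.12 -0.02  0.59]  after twist [-0.12 -0.02  0.59]  twist -0.01
```

step_arm(
  deltas=[
    {"dp":[-0.15,-0.02,0.3],"twist":0},
    {"dp":[0,0,0.29],"twist":0},
    {"dp":[0,0,0],"twist":0},
    {"dp":[0,0,0],"twist":0},
  ],
)

```text
time_s: 13.4
ee_pos: [0.4339, 0.1961, 0.0125]
eef_rot: [3.141, -0.0, 1.553]
force: [0.4, 0.0, 0.0]
grip_width: 0.0753
grip_force: 0.0
```

step_arm(
  deltas=[
    {"dp":[0,0,0],"twist":0},
    {"dp":[0,0,0],"twist":0},
    {"dp":[0,0,0],"twist":0},
    {"dp":[0,0,0],"twist":0},
    {"dp":[0,0,0],"twist":0},
    {"dp":[0,0,0],"twist":0},
    {"dp":[0,0,0],"twist":0},
    {"dp":[0,0,0],"twist":0},
  ],
  gripper=-1,
  squeeze=4,
)

```text
time_s: 14.2
ee_pos: [0.4336, 0.196, 0.0121]
eef_rot: [3.141, -0.0, 1.553]
force: [-1.3, -0.5, 6.3]
grip_width: 0.0543
grip_force: 4.0
```

step_arm(
  deltas=[
    {"dp":[0,0,-0.3],"twist":0},
    {"dp":[0,0,-0.3],"twist":0},
    {"dp":[0,0,-0.4],"twist":0},
    {"dp":[0,0,-0.5],"twist":0},
    {"dp":[0,0,-0.5],"twist":0},
    {"dp":[0,0,-0.5],"twist":0},
    {"dp":[0,0,-0.5],"twist":0},
    {"dp":[0,0,0],"twist":0},
    {"dp":[0,0,0],"twist":0},
  ],
)

```text
time_s: 15.1
ee_pos: [0.4335, 0.1959, 0.1319]
eef_rot: [3.141, -0.0, 1.553]
force: [-0.5, -0.1, -1.8]
grip_width: 0.0537
grip_force: 4.0
```

Run:
```python
from h import *
go(.430,.196,.007,89)
p,d=save('scene','pics/s2.png'); a=p[110:230,230:390]; 
q,d=ctrl.camera('top'); b=q[170:290,60:220]
cv2.imwrite('pics/c2.png',cv2.resize(np.hstack([a,b]),None,fx=2.5,fy=2.5,interpolation=cv2.INTER_CUBIC)[:,:,::-1])
```

```text
t 15.1 p [0.4335 0.1959 0.1319] yaw 89.0 rot [ 3.141 -0.   ] F [-0.5 -0.1 -1.8] w 0.0537 gf 4.0 q6 0.37
  shift before twist [ 0.   -0.09  3.12]  after twist [ 0.   -0.09  3.12]  twist -0.01
```

View pics/c2.png

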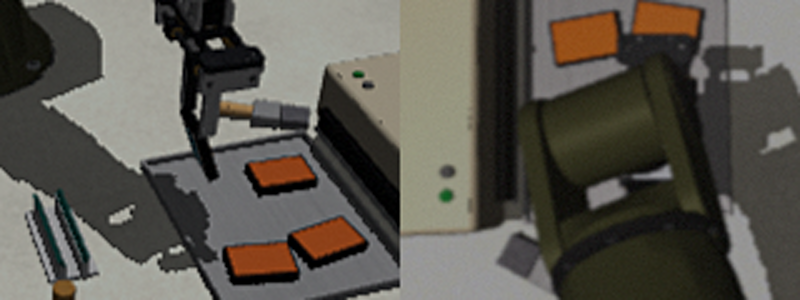

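The top crop shows two cassettes and the scene crop shows three still in the tray. The held one isn't clearly visible, so I'll check with depth.

Run:
```python
from h import *
p,d=ctrl.camera('scene'); W=pts('scene',d)
m=(abs(W[...,0]-.434)<.055)&(abs(W[...,1]-.2)<.1)&(W[...,2]>.03)&(W[...,2]<.2)
v,u=np.where(m); print(u.min(),u.max(),v.min(),v.max())
for z in np.arange(.03,.2,.01):
    k=m&(abs(W[...,2]-z)<.005)
    if k.any(): print(round(z,2),k.sum(),np.round(np.c_[W[k].min(0),W[k].max(0)][:2],3).tolist(),p[k].mean(0).round())
im=cv2.resize(p[120:200,270:350],None,fx=7,fy=7,interpolation=cv2.INTER_CUBIC)
cv2.imwrite('pics/c3.png',cv2.convertScaleAbs(im,alpha=1.8)[:,:,::-1])
```

```text
302 318 133 181
0.06 8 [[0.418, 0.46], [0.205, 0.22]] [19. 19. 20.]
0.07 16 [[0.425, 0.46], [0.203, 0.217]] [13. 14. 14.]
0.08 20 [[0.412, 0.461], [0.199, 0.216]] [14. 18. 19.]
0.09 14 [[0.444, 0.461], [0.196, 0.212]] [16. 17. 17.]
0.1 18 [[0.414, 0.461], [0.192, 0.207]] [11. 15. 16.]
0.11 19 [[0.415, 0.461], [0.188, 0.206]] [13. 16. 17.]
0.12 19 [[0.414, 0.462], [0.186, 0.203]] [19. 20. 20.]
0.13 37 [[0.397, 0.463], [0.182, 0.203]] [16. 16. 16.]
0.14 60 [[0.397, 0.473], [0.184, 0.206]] [21. 21. 21.]
0.15 41 [[0.396, 0.474], [0.185, 0.204]] [33. 34. 34.]
0.16 40 [[0.392, 0.475], [0.186, 0.206]] [32. 32. 33.]
0.17 42 [[0.4, 0.473], [0.185, 0.206]] [30. 30. 31.]
0.18 32 [[0.396, 0.475], [0.185, 0.204]] [33. 33. 33.]
0.19 28 [[0.391, 0.474], [0.186, 0.205]] [43. 43. 44.]
```

View pics/c3.png

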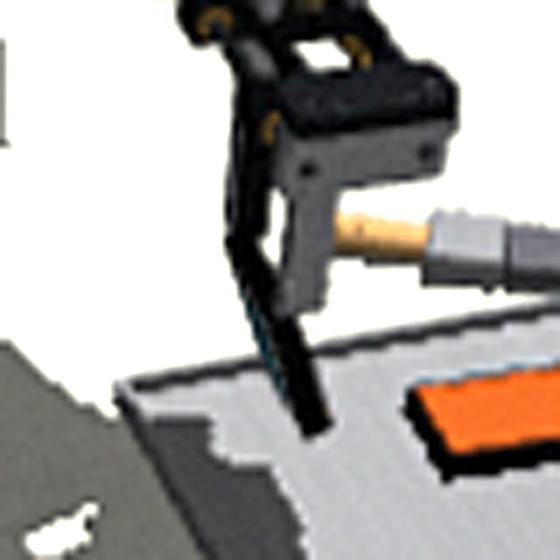

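The depth profile shows the cassette hanging from the fingers, about 18° short of vertical with its bottom towards +y. I'll brush it past vertical against the stand's outer wall.

step_arm(
  deltas=[
    {"dp":[-0.4,0.1,0],"twist":0},
    {"dp":[-0.8,0.1,0],"twist":0},
    {"dp":[-0.8,0.1,0],"twist":0},
    {"dp":[-0.8,0.1,0],"twist":0},
    {"dp":[-0.8,0.1,0],"twist":0},
    {"dp":[-0.8,0.1,0],"twist":0},
    {"dp":[-0.8,0.1,0],"twist":0},
    {"dp":[-0.7,0.1,0],"twist":0},
    {"dp":[-0.4,0,0],"twist":0},
    {"dp":[0,0,0.4],"twist":0},
    {"dp":[0,0,0.4],"twist":0},
    {"dp":[0,0,0.35],"twist":0},
  ],
  squeeze=3,
)

```text
time_s: 16.45
ee_pos: [0.4604, -0.0567, 0.0844]
eef_rot: [-3.14, -0.0, 1.552]
force: [-0.3, 0.2, -0.3]
grip_width: 0.054
grip_force: 3.0
```

```bash
cat >> h.py <<'E'
def prof(x,y,z0,z1):
    p,d=ctrl.camera('scene'); W=pts('scene',d)
    m=(abs(W[...,0]-x)<.06)&(abs(W[...,1]-y)<.1)
    for z in np.arange(z0,z1,.01):
        k=m&(abs(W[...,2]-z)<.005)
        if k.any(): print(round(z,2),k.sum(),'x',np.round([W[k][:,0].min(),W[k][:,0].max()],3),'y',np.round([W[k][:,1].min(),W[k][:,1].max()],3),p[k].mean(0).round())
E
python3 - <<'E'
from h import *
go(.461,.02,.085,89)
p=ctrl.get_obs()['ee_pos']; prof(p[0],p[1],.005,.14)
E
```

```text
t 16.4 p [ 0.4604 -0.0567  0.0844] yaw 88.9 rot [-3.14 -0.  ] F [-0.3  0.2 -0.3] w 0.054 gf 3.0 q6 -0.18
  shift before twist [ 1.92 -0.02 -0.02]  after twist [ 1.92 -0.02 -0.02]  twist -0.01
0.0 850 x [0.401 0.52 ] y [-0.157  0.043] [69. 72. 75.]
0.02 104 x [0.403 0.519] y [-0.14   0.029] [25. 29. 36.]
0.02 111 x [0.401 0.52 ] y [-0.056  0.038] [47. 59. 59.]
0.03 108 x [0.403 0.52 ] y [-0.059  0.038] [30. 50. 48.]
0.04 12 x [0.482 0.491] y [-0.062 -0.049] [12. 12. 11.]
0.05 14 x [0.483 0.488] y [-0.064 -0.049] [9. 9. 8.]
0.06 13 x [0.484 0.49 ] y [-0.067 -0.051] [18. 18. 17.]
0.08 16 x [0.482 0.489] y [-0.068 -0.054] [14. 13. 13.]
0.08 39 x [0.43  0.488] y [-0.07  -0.059] [7. 7. 7.]
0.09 21 x [0.432 0.501] y [-0.066 -0.048] [42. 42. 42.]
0.1 21 x [0.49  0.501] y [-0.066 -0.047] [53. 53. 53.]
0.12 20 x [0.495 0.504] y [-0.066 -0.049] [49. 49. 50.]
0.12 17 x [0.497 0.502] y [-0.067 -0.05 ] [48. 49. 49.]
0.13 19 x [0.497 0.501] y [-0.067 -0.049] [50. 50. 51.]
```

step_arm(
  deltas=[
    {"dp":[0.25,0,0],"twist":0},
    {"dp":[0.25,0,0],"twist":0},
    {"dp":[0.25,0,0],"twist":0},
    {"dp":[0.25,0,0],"twist":0},
    {"dp":[0.25,0,0],"twist":0},
    {"dp":[0.25,0,0],"twist":0},
    {"dp":[0.25,0,0],"twist":0},
    {"dp":[0.2,0,0],"twist":0},
    {"dp":[0,0,0],"twist":0},
    {"dp":[0,0,-0.6],"twist":0},
    {"dp":[0,0,-0.6],"twist":0},
    {"dp":[0,0,0],"twist":0},
  ],
)

```text
time_s: 17.7
ee_pos: [0.4637, 0.0212, 0.1363]
eef_rot: [3.137, 0.0, 1.553]
force: [-0.4, 0.6, -0.7]
grip_width: 0.0539
grip_force: 3.0
```

Run:
```python
from h import *
W=pts('top',save('top','pics/t3.png')[1])
for r in ctrl.cut_out('top','carry')[:2]:
    w=W[r['pixels']]; w=w[~np.isnan(w[:,0])]; w=w[w[:,2]<.03]
    b=cv2.minAreaRect((w[:,:2]*1000).astype(np.float32)); print(r['conf'],np.round(b[0]),np.round(b[1]),b[2])
    rim=w[w[:,2]>.0105]; print(len(rim),rim.min(0),rim.max(0),'floor',np.median(w[:,2]))
go(.461,-.22,.132,90)
p=ctrl.get_obs()['ee_pos']; prof(p[0],p[1],.045,.14)
```

```text
0.72 [ 523. -250.] [309. 247.] 5.0435471534729
509 [ 0.36309102 -0.37880624  0.0105116 ] [ 0.67925784 -0.11523793  0.02084749] floor 0.0036975472426965528
t 17.8 p [0.4623 0.0213 0.1335] yaw 89.0 rot [ 3.141 -0.   ] F [ 0.8 -0.4 -1.8] w 0.0539 gf 3.0 q6 -0.01
  shift before twist [-6.03  0.08  0.04]  after twist [-6.03 -0.03  0.04]  twist -0.26
0.06 27 x [0.435 0.49 ] y [-0.008  0.008] [19. 19. 19.]
0.08 26 x [0.442 0.491] y [-0.006  0.008] [24. 26. 27.]
0.08 33 x [0.438 0.49 ] y [-0.005  0.011] [17. 24. 26.]
0.1 35 x [0.435 0.49 ] y [-0.003  0.015] [20. 27. 29.]
0.11 32 x [0.442 0.491] y [-0.001  0.018] [20. 25. 26.]
0.12 31 x [0.435 0.491] y [0.001 0.017] [23. 28. 30.]
0.12 35 x [0.435 0.491] y [0.003 0.02 ] [24. 28. 29.]
0.14 64 x [0.431 0.498] y [0.005 0.03 ] [18. 18. 17.]
```

Now it leans the right way, bottom towards -y. Moving to the first spot in the carrying tray.

step_arm(
  deltas=[
    {"dp":[0,0,0],"twist":-0.8},
    {"dp":[0,0,0],"twist":-0.7},
    {"dp":[-0.5,-0.1,0],"twist":0},
    {"dp":[-1,-0.1,0],"twist":0},
    {"dp":[-1,-0.1,0],"twist":0},
    {"dp":[-1,-0.1,0],"twist":0},
    {"dp":[-1,-0.1,0],"twist":0},
    {"dp":[-1,-0.1,0],"twist":0},
    {"dp":[-1,-0.1,0],"twist":0},
    {"dp":[-1,-0.1,0],"twist":0},
    {"dp":[-0.9,-0.1,0],"twist":0},
    {"dp":[-0.5,0,0],"twist":0},
  ],
)

```text
time_s: 19.05
ee_pos: [0.4562, -0.3386, 0.132]
eef_rot: [-3.14, -0.001, 1.655]
force: [0.2, 0.5, -0.3]
grip_width: 0.054
grip_force: 3.0
```

step_arm(
  deltas=[
    {"dp":[0,0,0],"twist":0},
    {"dp":[0,0,0.5],"twist":0},
    {"dp":[0,0,0.4],"twist":0},
    {"dp":[0,0,0],"twist":0},
  ],
)

```text
time_s: 19.45
ee_pos: [0.4562, -0.3347, 0.0949]
eef_rot: [-3.138, -0.004, 1.658]
force: [0.7, 0.8, -1.0]
grip_width: 0.0539
grip_force: 3.0
```

Run:
```python
from h import *
go(.456,-.338,.073,95)
p=ctrl.get_obs()['ee_pos']; prof(p[0],p[1],.015,.14)
```

```text
t 19.4 p [ 0.4562 -0.3347  0.0949] yaw 95.0 rot [-3.138 -0.004] F [ 0.7  0.8 -1. ] w 0.0539 gf 3.0 q6 -0.78
  shift before twist [-0.08 -0.01  0.55]  after twist [-0.08 -0.01  0.55]  twist -0.0
0.02 46 x [0.397 0.515] y [-0.377 -0.278] [ 4. 13. 36.]
0.02 15 x [0.464 0.486] y [-0.346 -0.332] [7. 6. 8.]
0.04 15 x [0.479 0.484] y [-0.346 -0.332] [6. 5. 6.]
0.05 14 x [0.467 0.484] y [-0.345 -0.333] [6. 5. 6.]
0.06 16 x [0.479 0.487] y [-0.346 -0.332] [6. 5. 5.]
0.06 15 x [0.47  0.486] y [-0.345 -0.332] [9. 6. 6.]
0.08 18 x [0.479 0.486] y [-0.346 -0.331] [6. 5. 5.]
0.08 14 x [0.47  0.485] y [-0.345 -0.331] [9. 7. 8.]
0.1 18 x [0.439 0.485] y [-0.349 -0.333] [24. 24. 24.]
0.11 16 x [0.427 0.497] y [-0.339 -0.322] [53. 53. 53.]
0.12 21 x [0.492 0.499] y [-0.34  -0.321] [50. 50. 52.]
0.12 21 x [0.487 0.498] y [-0.34  -0.322] [52. 53. 53.]
0.14 24 x [0.492 0.498] y [-0.34  -0.322] [56. 56. 56.]
```

step_arm(
  deltas=[
    {"dp":[0,0,0.3],"twist":0},
    {"dp":[0,0,0.25],"twist":0},
    {"dp":[0.35,0,0.03],"twist":0},
    {"dp":[0.28,0,0.06],"twist":0},
    {"dp":[0.27,0,0.1],"twist":0},
    {"dp":[0,0,0],"twist":0},
  ],
)

```text
time_s: 20.1
ee_pos: [0.4541, -0.2988, 0.0682]
eef_rot: [-3.141, -0.001, 1.659]
force: [-1.2, 0.5, 1.7]
grip_width: 0.054
grip_force: 3.0
```

Run:
```python
from h import *
go(.456,-.338,.073,95)
p=ctrl.get_obs()['ee_pos']; prof(p[0],p[1],.02,.1)
```

```text
t 20.1 p [ 0.4541 -0.2988  0.0682] yaw 95.0 rot [-3.141e+00 -1.000e-03] F [-1.2  0.5  1.7] w 0.054 gf 3.0 q6 -0.74
  shift before twist [-0.98 -0.04 -0.12]  after twist [-0.98 -0.04 -0.12]  twist 0.01
0.02 41 x [0.41  0.508] y [-0.374 -0.318] [22. 26. 33.]
0.03 31 x [0.434 0.487] y [-0.338 -0.317] [20. 26. 28.]
0.04 35 x [0.432 0.486] y [-0.333 -0.312] [19. 26. 30.]
0.05 39 x [0.43  0.485] y [-0.329 -0.307] [23. 30. 32.]
0.06 33 x [0.433 0.484] y [-0.323 -0.303] [20. 27. 30.]
0.07 26 x [0.433 0.485] y [-0.319 -0.307] [37. 38. 38.]
0.08 46 x [0.436 0.494] y [-0.314 -0.286] [37. 36. 37.]
0.09 19 x [0.49  0.495] y [-0.304 -0.286] [51. 52. 53.]
```

step_arm(
  deltas=[
    {"dp":[0.25,0,0.13],"twist":0},
    {"dp":[0.22,0,0.18],"twist":0},
    {"dp":[0.18,0,0.24],"twist":0},
    {"dp":[0.13,0,0.26],"twist":0},
    {"dp":[0.08,0,0.28],"twist":0},
    {"dp":[0.04,0,0.25],"twist":0},
    {"dp":[0,0,0.1],"twist":0},
    {"dp":[0,0,0],"twist":0},
    {"dp":[0,0,0],"twist":0},
  ],
)

```text
time_s: 21.05
ee_pos: [0.4512, -0.2649, 0.0107]
eef_rot: [3.141, 0.0, 1.657]
force: [0.3, 0.3, -0.4]
grip_width: 0.0542
grip_force: 3.0
```

step_arm(
  deltas=[
    {"dp":[0,0,0],"twist":0},
    {"dp":[0,0,0],"twist":0},
    {"dp":[0,0,0],"twist":0},
    {"dp":[0,0,-0.5],"twist":0},
    {"dp":[0,0,-1],"twist":0},
    {"dp":[0,0,-1],"twist":0},
    {"dp":[0,0,-0.6],"twist":0},
    {"dp":[0,0,0],"twist":0},
  ],
  gripper=0.6,
)

```text
time_s: 21.85
ee_pos: [0.4523, -0.2655, 0.1382]
eef_rot: [3.137, 0.004, 1.657]
force: [0.0, 0.1, -0.3]
grip_width: 0.075
grip_force: 0.0
```

```bash
cat >> h.py <<'E'
def cas():
    for n in ('top','scene'):
        p,d=ctrl.camera(n); W=pts(n,d)
        hsv=cv2.cvtColor(p,cv2.COLOR_RGB2HSV)
        for r in ctrl.cut_out(n,'cassette1')[:6]:
            w=W[r['pixels']]; w=w[~np.isnan(w[:,0])]
            if len(w)<50: continue
            w=w[abs(w[:,2]-np.median(w[:,2]))<.008]
            b=cv2.minAreaRect((w[:,:2]*1000).astype(np.float32))
            print(n,round(r['conf'],2),'z',np.round(np.median(w[:,2]),3),np.round(b[0]),np.round(b[1]),round(b[2],1),p[r['pixels']].mean(0).round())
E
python3 - <<'E'
from h import *
go(.431,.195,.12,89); cas()
p,d=save('scene','pics/s4.png'); cv2.imwrite('pics/c4.png',cv2.resize(p[110:310,90:400],None,fx=2.5,fy=2.5)[:,:,::-1])
E
```

```text
t 21.9 p [ 0.4523 -0.2655  0.1382] yaw 95.0 rot [3.137 0.004] F [ 0.   0.1 -0.3] w 0.075 gf 0.0 q6 -0.69
  shift before twist [11.52  0.47  0.46]  after twist [11.5  -0.73  0.46]  twist 1.49
top 0.67 z 0.018 [555. 331.] [54. 81.] 9.5 [132.  75.  33.]
top 0.66 z 0.018 [568. 237.] [81. 54.] 81.2 [138.  79.  36.]
top 0.61 z 0.019 [420. 331.] [82. 51.] 86.3 [139.  81.  33.]
top 0.52 z 0.018 [ 455. -282.] [52. 45.] 4.8 [44. 52. 57.]
top 0.52 z 0.014 [370. -98.] [48. 53.] 88.1 [133. 132. 134.]
scene 0.83 z 0.018 [553. 329.] [59. 90.] 9.3 [96. 48. 24.]
scene 0.71 z 0.018 [567. 237.] [82. 58.] 82.4 [95. 50. 28.]
scene 0.71 z 0.018 [ 455. -300.] [61. 80.] 6.0 [31. 37. 40.]
scene 0.61 z 0.018 [419. 330.] [83. 60.] 86.6 [93. 44. 19.]
```

View pics/c4.png

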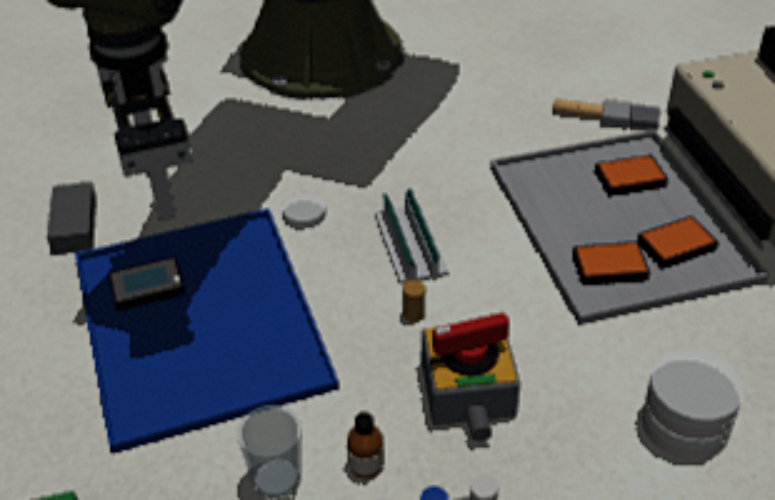

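Cassette 1 lies glass up in the blue tray at about crop px (148,280), and the other three are untouched. I'll repeat with the one at (0.568, 0.237).

step_arm(
  deltas=[
    {"dp":[0.96,0.32,0],"twist":0},
    {"dp":[0.96,0.32,0],"twist":0},
    {"dp":[0.96,0.32,0],"twist":0},
    {"dp":[0.96,0.32,0],"twist":0},
    {"dp":[0.96,0.32,0],"twist":0},
    {"dp":[0.96,0.32,0],"twist":0},
    {"dp":[0.96,0.32,0],"twist":0},
    {"dp":[0.96,0.32,0],"twist":0},
    {"dp":[0.96,0.32,0],"twist":0},
    {"dp":[0.96,0.32,0],"twist":0},
    {"dp":[0.96,0.32,0],"twist":0},
    {"dp":[0.93,0.27,0],"twist":0},
  ],
)

```text
time_s: 23.3
ee_pos: [0.5621, 0.208, 0.1333]
eef_rot: [-3.14, 0.0, 1.658]
force: [0.1, -0.8, -0.3]
grip_width: 0.0754
grip_force: 0.0
```

step_arm(
  deltas=[
    {"dp":[0,0,0],"twist":0.9},
    {"dp":[0,0,0],"twist":0.9},
    {"dp":[0,0,0],"twist":0.9},
    {"dp":[0,0,0],"twist":0.75},
    {"dp":[0,0,0.9],"twist":0},
    {"dp":[0,0,0.9],"twist":0},
    {"dp":[0,0,0.7],"twist":0},
    {"dp":[0,0,0],"twist":0},
    {"dp":[0,0,0],"twist":0},
  ],
)

```text
time_s: 24.2
ee_pos: [0.5623, 0.2064, 0.0346]
eef_rot: [-3.141, 0.0, 1.417]
force: [0.9, 0.8, 0.5]
grip_width: 0.0752
grip_force: 0.0
```

Run:
```python
from h import *
go(.563,.205,.011,81)
```

```text
t 24.2 p [0.5623 0.2064 0.0346] yaw 81.2 rot [-3.141  0.   ] F [0.9 0.8 0.5] w 0.0752 gf 0.0 q6 0.44
  shift before twist [-0.03  0.02  0.59]  after twist [-0.03  0.02  0.59]  twist 0.04
```

step_arm(
  deltas=[
    {"dp":[-0.03,0.02,0.3],"twist":0},
    {"dp":[0,0,0.29],"twist":0},
    {"dp":[0,0,0],"twist":0},
    {"dp":[0,0,0],"twist":0},
  ],
)

```text
time_s: 24.6
ee_pos: [0.5629, 0.205, 0.011]
eef_rot: [-3.141, 0.0, 1.417]
force: [-0.1, -0.7, 0.8]
grip_width: 0.0748
grip_force: 0.0
```

step_arm(
  deltas=[
    {"dp":[0,0,0],"twist":0},
    {"dp":[0,0,0],"twist":0},
    {"dp":[0,0,0],"twist":0},
    {"dp":[0,0,0],"twist":0},
    {"dp":[0,0,0],"twist":0},
    {"dp":[0,0,0],"twist":0},
    {"dp":[0,0,0],"twist":0},
    {"dp":[0,0,0],"twist":0},
  ],
  gripper=-1,
  squeeze=3,
)

```text
time_s: 25.4
ee_pos: [0.5631, 0.2051, 0.0113]
eef_rot: [3.141, -0.0, 1.417]
force: [-1.1, 0.7, 4.8]
grip_width: 0.0536
grip_force: 3.0
```

step_arm(
  deltas=[
    {"dp":[0,0,-0.3],"twist":0},
    {"dp":[0,0,-0.3],"twist":0},
    {"dp":[0,0,-0.4],"twist":0},
    {"dp":[0,0,-0.5],"twist":0},
    {"dp":[0,0,-0.5],"twist":0},
    {"dp":[0,0,-0.5],"twist":0},
    {"dp":[0,0,-0.5],"twist":0},
    {"dp":[0,0,-0.5],"twist":0},
    {"dp":[0,0,0],"twist":-0.8},
    {"dp":[0,0,0],"twist":-0.9},
    {"dp":[0,0,0],"twist":-0.9},
    {"dp":[0,0,0],"twist":-0.85},
  ],
)

```text
time_s: 26.6
ee_pos: [0.563, 0.205, 0.1525]
eef_rot: [3.141, -0.0, 1.66]
force: [-0.0, 0.3, 0.0]
grip_width: 0.0538
grip_force: 3.0
```

Run:
```python
from h import *
go(.603,-.34,.15,95)
p=ctrl.get_obs()['ee_pos']; prof(p[0],p[1],.05,.16)
```

```text
t 26.6 p [0.563  0.205  0.1525] yaw 95.1 rot [ 3.141 -0.   ] F [-0.   0.3  0. ] w 0.0538 gf 3.0 q6 0.2
  shift before twist [-13.66  -0.22   0.06]  after twist [-13.66  -0.19   0.06]  twist 0.03
0.08 2 x [0.586 0.587] y [0.224 0.231] [56. 56. 58.]
0.09 20 x [0.541 0.591] y [0.215 0.236] [20. 22. 23.]
0.1 27 x [0.537 0.59 ] y [0.211 0.232] [13. 17. 18.]
0.11 19 x [0.54 0.59] y [0.207 0.226] [17. 21. 22.]
0.12 24 x [0.538 0.59 ] y [0.204 0.223] [17. 21. 23.]
0.13 26 x [0.533 0.59 ] y [0.197 0.218] [17. 20. 21.]
0.14 25 x [0.547 0.592] y [0.194 0.214] [16. 18. 19.]
0.15 27 x [0.534 0.591] y [0.191 0.212] [15. 15. 15.]
```

step_arm(
  deltas=[
    {"dp":[-0.3,0,0],"twist":0},
    {"dp":[-0.6,0,0],"twist":0},
    {"dp":[-0.9,0,0],"twist":0},
    {"dp":[-1,-0.02,0],"twist":0},
    {"dp":[-1,-0.02,0],"twist":0},
    {"dp":[-1,-0.02,0],"twist":0},
    {"dp":[-1,-0.02,0],"twist":0},
    {"dp":[-1,-0.02,0],"twist":0},
    {"dp":[-1,-0.02,0],"twist":0},
    {"dp":[-1,-0.02,0],"twist":0},
    {"dp":[-1,-0.02,0],"twist":0},
    {"dp":[-1,-0.02,0],"twist":0},
  ],
)

```text
time_s: 27.85
ee_pos: [0.5926, -0.2284, 0.1518]
eef_rot: [3.141, 0.0, 1.655]
force: [-0.7, 0.9, -0.6]
grip_width: 0.054
grip_force: 3.0
```

step_arm(
  deltas=[
    {"dp":[-1,-0.02,0],"twist":0},
    {"dp":[-1,-0.02,0],"twist":0},
    {"dp":[-0.86,0,0],"twist":0},
    {"dp":[0,0,0],"twist":0},
    {"dp":[0,0,0],"twist":0},
    {"dp":[0,0,0.6],"twist":0},
    {"dp":[0,0,0.6],"twist":0},
    {"dp":[0,0,0],"twist":0},
    {"dp":[0,0,0],"twist":0},
  ],
)

```text
time_s: 28.75
ee_pos: [0.6016, -0.3394, 0.104]
eef_rot: [3.141, 0.0, 1.658]
force: [0.6, 0.1, -0.2]
grip_width: 0.0539
grip_force: 3.0
```

Run:
```python
from h import *
go(.603,-.34,.073,95)
p=ctrl.get_obs()['ee_pos']; prof(p[0],p[1],.02,.12)
```

```text
t 28.8 p [ 0.6016 -0.3394  0.104 ] yaw 95.0 rot [3.141 0.   ] F [ 0.6  0.1 -0.2] w 0.0539 gf 3.0 q6 -0.65
  shift before twist [-0.02  0.03  0.78]  after twist [-0.02  0.03  0.78]  twist -0.0
0.02 9 x [0.558 0.637] y [-0.362 -0.356] [ 7. 15. 37.]
0.03 6 x [0.608 0.629] y [-0.343 -0.331] [ 9. 12. 25.]
0.04 24 x [0.58  0.632] y [-0.346 -0.331] [12.  9. 10.]
0.05 23 x [0.583 0.631] y [-0.345 -0.332] [17.  9.  7.]
0.06 23 x [0.597 0.631] y [-0.346 -0.333] [14.  7.  3.]
0.07 22 x [0.597 0.631] y [-0.348 -0.333] [12.  8.  5.]
0.08 19 x [0.614 0.631] y [-0.349 -0.334] [10.  6.  3.]
0.09 20 x [0.615 0.632] y [-0.349 -0.335] [10.  6.  4.]
0.1 12 x [0.625 0.632] y [-0.35  -0.336] [17. 16. 16.]
0.11 22 x [0.59 0.64] y [-0.354 -0.326] [29. 30. 31.]
```

step_arm(
  deltas=[
    {"dp":[0,0,0.4],"twist":0},
    {"dp":[0,0,0.35],"twist":0},
    {"dp":[0.35,0,0.03],"twist":0},
    {"dp":[0.28,0,0.06],"twist":0},
    {"dp":[0.27,0,0.1],"twist":0},
    {"dp":[0,0,0],"twist":0},
  ],
)

```text
time_s: 29.4
ee_pos: [0.5983, -0.3027, 0.065]
eef_rot: [-3.141, -0.001, 1.659]
force: [-0.3, 0.3, -0.5]
grip_width: 0.0536
grip_force: 3.0
```

Run:
```python
from h import *
go(.603,-.268,.011,95)
p=ctrl.get_obs()['ee_pos']; prof(p[0],p[1],.02,.08)
```

```text
t 29.4 p [ 0.5983 -0.3027  0.065 ] yaw 95.0 rot [-3.141e+00 -1.000e-03] F [-0.3  0.3 -0.5] w 0.0536 gf 3.0 q6 -0.61
  shift before twist [0.85 0.19 1.35]  after twist [0.85 0.19 1.35]  twist 0.01
0.02 44 x [0.543 0.631] y [-0.364 -0.321] [23. 27. 33.]
0.03 37 x [0.577 0.628] y [-0.337 -0.315] [19. 27. 31.]
0.04 36 x [0.574 0.629] y [-0.333 -0.311] [22. 29. 32.]
0.05 37 x [0.576 0.629] y [-0.329 -0.309] [21. 27. 30.]
0.06 33 x [0.58  0.628] y [-0.324 -0.306] [24. 32. 35.]
0.07 28 x [0.59  0.637] y [-0.321 -0.289] [38. 41. 43.]
```

step_arm(
  deltas=[
    {"dp":[0.25,0,0.12],"twist":0},
    {"dp":[0.22,0,0.17],"twist":0},
    {"dp":[0.18,0,0.22],"twist":0},
    {"dp":[0.13,0,0.25],"twist":0},
    {"dp":[0.08,0,0.26],"twist":0},
    {"dp":[0.04,0,0.22],"twist":0},
    {"dp":[0,0,0.1],"twist":0},
    {"dp":[0,0,0],"twist":0},
    {"dp":[0,0,0],"twist":0},
  ],
)

```text
time_s: 30.35
ee_pos: [0.5953, -0.2687, 0.0119]
eef_rot: [3.141, 0.0, 1.657]
force: [-0.1, -0.0, -0.0]
grip_width: 0.0537
grip_force: 3.0
```

step_arm(
  deltas=[
    {"dp":[0,0,0],"twist":0},
    {"dp":[0,0,0],"twist":0},
    {"dp":[0,0,0],"twist":0},
    {"dp":[0,0,-0.5],"twist":0},
    {"dp":[0,0,-1],"twist":0},
    {"dp":[0,0,-1],"twist":0},
    {"dp":[0,0,-0.6],"twist":0},
    {"dp":[0,0,0],"twist":0},
  ],
  gripper=0.6,
)

```text
time_s: 31.15
ee_pos: [0.5966, -0.269, 0.1402]
eef_rot: [3.136, 0.004, 1.657]
force: [0.2, -0.8, 0.1]
grip_width: 0.0757
grip_force: 0.0
```

Run:
```python
from h import *
go(.560,.299,.13,99.5); cas()
```

```text
t 31.1 p [ 0.5966 -0.269   0.1402] yaw 95.0 rot [3.136 0.004] F [ 0.2 -0.8  0.1] w 0.0757 gf 0.0 q6 -0.57
  shift before twist [14.23  0.32  0.26]  after twist [14.16  1.44  0.26]  twist -1.13
top 0.7 z 0.018 [555. 331.] [54. 81.] 8.8 [143.  84.  41.]
top 0.65 z 0.018 [420. 330.] [82. 50.] 88.6 [151.  89.  38.]
top 0.51 z 0.018 [ 596. -271.] [54. 27.] 1.1 [59. 61. 63.]
scene 0.91 z 0.018 [553. 332.] [58. 85.] 9.8 [102.  50.  23.]
scene 0.74 z 0.018 [420. 330.] [81. 58.] 84.3 [109.  50.  20.]
scene 0.73 z 0.018 [ 599. -299.] [59. 80.] 4.7 [35. 41. 44.]
scene 0.73 z 0.018 [ 458. -313.] [54. 52.] 6.4 [67. 80. 84.]
scene 0.63 z 0.052 [ 757. -197.] [52. 54.] 63.4 [ 98. 103. 102.]
```

step_arm(
  deltas=[
    {"dp":[0.6,0.02,0],"twist":0},
    {"dp":[1,0.02,0],"twist":0},
    {"dp":[1,0.02,0],"twist":0},
    {"dp":[1,0.02,0],"twist":0},
    {"dp":[1,0.02,0],"twist":0},
    {"dp":[1,0.02,0],"twist":0},
    {"dp":[1,0.02,0],"twist":0},
    {"dp":[1,0.02,0],"twist":0},
    {"dp":[1,0.02,0],"twist":0},
    {"dp":[1,0.02,0],"twist":0},
    {"dp":[1,0.02,0],"twist":0},
    {"dp":[1,0.02,0],"twist":0},
  ],
)

```text
time_s: 32.55
ee_pos: [0.5638, 0.1962, 0.1344]
eef_rot: [-3.139, 0.0, 1.657]
force: [0.4, -1.0, 0.3]
grip_width: 0.0751
grip_force: 0.0
```

step_arm(
  deltas=[
    {"dp":[1,0.02,0],"twist":0},
    {"dp":[1,0.02,0],"twist":0},
    {"dp":[0.6,0.02,0],"twist":0},
    {"dp":[0,0,0],"twist":-0.6},
    {"dp":[0,0,0],"twist":-0.5},
    {"dp":[0,0,0.9],"twist":0},
    {"dp":[0,0,0.9],"twist":0},
    {"dp":[0,0,0.7],"twist":0},
    {"dp":[0,0,0],"twist":0},
    {"dp":[0,0,0],"twist":0},
  ],
)

```text
time_s: 33.55
ee_pos: [0.5579, 0.2985, 0.0357]
eef_rot: [-3.14, 0.0, 1.734]
force: [0.5, 1.2, 0.6]
grip_width: 0.075
grip_force: 0.0
```

Run:
```python
from h import *
go(.560,.299,.011,99.3)
p=ctrl.get_obs()['ee_pos']
```

```text
t 33.5 p [0.5579 0.2985 0.0357] yaw 99.4 rot [-3.14  0.  ] F [0.5 1.2 0.6] w 0.075 gf 0.0 q6 0.27
  shift before twist [0.   0.05 0.62]  after twist [0.   0.05 0.62]  twist 0.02
```

step_arm(
  deltas=[
    {"dp":[0,0.05,0.3],"twist":0},
    {"dp":[0,0,0.32],"twist":0},
    {"dp":[0,0,0],"twist":0},
    {"dp":[0,0,0],"twist":0},
  ],
)

```text
time_s: 33.95
ee_pos: [0.5599, 0.2988, 0.0109]
eef_rot: [-3.141, 0.0, 1.734]
force: [-0.2, 0.3, 0.3]
grip_width: 0.0752
grip_force: 0.0
```

step_arm(
  deltas=[
    {"dp":[0,0,0],"twist":0},
    {"dp":[0,0,0],"twist":0},
    {"dp":[0,0,0],"twist":0},
    {"dp":[0,0,0],"twist":0},
    {"dp":[0,0,0],"twist":0},
    {"dp":[0,0,0],"twist":0},
    {"dp":[0,0,0],"twist":0},
    {"dp":[0,0,0],"twist":0},
  ],
  gripper=-1,
  squeeze=3,
)

```text
time_s: 34.75
ee_pos: [0.5601, 0.299, 0.0113]
eef_rot: [3.141, -0.0, 1.734]
force: [-0.3, -1.0, 4.8]
grip_width: 0.0542
grip_force: 3.0
```

step_arm(
  deltas=[
    {"dp":[0,0,-0.3],"twist":0},
    {"dp":[0,0,-0.3],"twist":0},
    {"dp":[0,0,-0.4],"twist":0},
    {"dp":[0,0,-0.5],"twist":0},
    {"dp":[0,0,-0.5],"twist":0},
    {"dp":[0,0,-0.5],"twist":0},
    {"dp":[0,0,-0.5],"twist":0},
    {"dp":[0,0,-0.5],"twist":0},
    {"dp":[0,0,0],"twist":0.6},
    {"dp":[0,0,0],"twist":0.5},
    {"dp":[0,0,0],"twist":0},
  ],
)

```text
time_s: 35.85
ee_pos: [0.5601, 0.2989, 0.1524]
eef_rot: [3.14, -0.0, 1.657]
force: [-0.7, -0.3, -0.1]
grip_width: 0.0538
grip_force: 3.0
```

Run:
```python
from h import *
go(.447,-.237,.15,95)
p=ctrl.get_obs()['ee_pos']; prof(p[0],p[1],.05,.16)
```

```text
t 35.9 p [0.5601 0.2989 0.1524] yaw 94.9 rot [ 3.14 -0.  ] F [-0.7 -0.3 -0.1] w 0.0538 gf 3.0 q6 0.35
  shift before twist [-13.11  -3.97   0.06]  after twist [-13.1   -3.98   0.06]  twist -0.02
0.1 3 x [0.579 0.583] y [0.347 0.356] [12. 12. 12.]
0.11 17 x [0.545 0.585] y [0.337 0.357] [12.  6.  3.]
0.12 28 x [0.553 0.585] y [0.324 0.351] [35. 17.  8.]
0.13 22 x [0.567 0.586] y [0.313 0.338] [31. 15.  7.]
0.14 24 x [0.536 0.587] y [0.301 0.329] [38. 19. 10.]
0.15 48 x [0.531 0.588] y [0.285 0.313] [16. 12.  9.]
```

step_arm(
  deltas=[
    {"dp":[-0.15,-0.05,0],"twist":0},
    {"dp":[-0.4,-0.14,0],"twist":0},
    {"dp":[-0.7,-0.26,0],"twist":0},
    {"dp":[-0.9,-0.34,0],"twist":0},
    {"dp":[-1,-0.37,0],"twist":0},
    {"dp":[-1,-0.37,0],"twist":0},
    {"dp":[-1,-0.37,0],"twist":0},
    {"dp":[-1,-0.37,0],"twist":0},
    {"dp":[-1,-0.37,0],"twist":0},
    {"dp":[-1,-0.37,0],"twist":0},
    {"dp":[-0.5,-0.23,0],"twist":0},
    {"dp":[0,0,0],"twist":0},
  ],
)

```text
time_s: 37.1
ee_pos: [0.4599, -0.0592, 0.1514]
eef_rot: [3.141, 0.0, 1.655]
force: [0.4, 0.8, -1.3]
grip_width: 0.0541
grip_force: 3.0
```

Run:
```python
from h import *
go(.461,-.057,.084,95)
p=ctrl.get_obs()['ee_pos']; prof(p[0],p[1],.04,.16)
```

```text
t 37.1 p [ 0.4599 -0.0592  0.1514] yaw 94.8 rot [3.141 0.   ] F [ 0.4  0.8 -1.3] w 0.0541 gf 3.0 q6 -0.29
  shift before twist [0.05 0.03 1.68]  after twist [0.05 0.03 1.68]  twist -0.04
0.04 6 x [0.414 0.499] y [0.    0.034] [31. 53. 50.]
0.08 2 x [0.483 0.484] y [-0.032 -0.03 ] [33. 32. 33.]
0.09 13 x [0.433 0.489] y [-0.037 -0.023] [28. 25. 22.]
0.1 21 x [0.438 0.487] y [-0.044 -0.025] [39. 32. 27.]
0.11 20 x [0.441 0.487] y [-0.047 -0.029] [34. 20. 12.]
0.12 21 x [0.445 0.488] y [-0.053 -0.036] [18.  8.  4.]
0.13 21 x [0.472 0.488] y [-0.06 -0.04] [11.  6.  4.]
0.14 14 x [0.479 0.489] y [-0.064 -0.047] [7. 3. 2.]
0.15 32 x [0.428 0.492] y [-0.074 -0.05 ] [10.  9.  9.]
```

step_arm(
  deltas=[
    {"dp":[-0.5,0.03,0],"twist":0},
    {"dp":[0,0,0.8],"twist":0},
    {"dp":[0,0,0.9],"twist":0},
    {"dp":[0,0,0],"twist":0},
    {"dp":[0.4,0,0],"twist":0},
    {"dp":[0.4,0,0],"twist":0},
    {"dp":[0.35,0,0],"twist":0},
    {"dp":[0.3,0,0],"twist":0},
    {"dp":[0.3,0,0],"twist":0},
    {"dp":[0.3,0,0],"twist":0},
    {"dp":[0.3,0,0],"twist":0},
    {"dp":[0.15,0,0],"twist":0},
  ],
)

```text
time_s: 38.35
ee_pos: [0.455, 0.0239, 0.0831]
eef_rot: [-3.141, -0.0, 1.658]
force: [0.4, -1.0, -0.8]
grip_width: 0.054
grip_force: 3.0
```

step_arm(
  deltas=[
    {"dp":[0,0,0],"twist":0},
    {"dp":[0,0,-0.6],"twist":0},
    {"dp":[0,0,-0.6],"twist":0},
    {"dp":[0,0,0],"twist":0},
  ],
)

```text
time_s: 38.75
ee_pos: [0.4565, 0.0225, 0.1335]
eef_rot: [3.137, 0.001, 1.657]
force: [0.1, 0.3, -0.7]
grip_width: 0.0539
grip_force: 3.0
```

Run:
```python
from h import *
go(.447,-.237,.13,95)
p=ctrl.get_obs()['ee_pos']; prof(p[0],p[1],.05,.15)
```

```text
t 38.8 p [0.4565 0.0225 0.1335] yaw 94.9 rot [3.137e+00 1.000e-03] F [ 0.1  0.3 -0.7] w 0.0539 gf 3.0 q6 -0.12
  shift before twist [-6.44 -0.79  0.09]  after twist [-6.44 -0.8   0.09]  twist -0.01
0.06 3 x [0.485 0.486] y [-0.006 -0.001] [12. 13. 14.]
0.07 27 x [0.432 0.486] y [-0.018  0.   ] [27. 26. 25.]
0.08 37 x [0.434 0.488] y [-0.016  0.003] [26. 29. 29.]
0.09 45 x [0.434 0.487] y [-0.012  0.009] [22. 29. 32.]
0.1 42 x [0.43  0.486] y [-0.009  0.012] [24. 32. 35.]
0.11 45 x [0.434 0.488] y [-0.006  0.016] [23. 30. 32.]
0.12 42 x [0.431 0.487] y [-0.001  0.018] [24. 31. 33.]
0.13 44 x [0.431 0.487] y [0.001 0.021] [34. 36. 36.]
0.14 89 x [0.42  0.495] y [0.006 0.035] [20. 20. 19.]
```

step_arm(
  deltas=[
    {"dp":[-0.3,-0.08,0],"twist":0},
    {"dp":[-0.6,-0.08,0],"twist":0},
    {"dp":[-0.8,-0.09,0],"twist":0},
    {"dp":[-0.9,-0.09,0],"twist":0},
    {"dp":[-0.9,-0.09,0],"twist":0},
    {"dp":[-0.9,-0.09,0],"twist":0},
    {"dp":[-0.8,-0.09,0],"twist":0},
    {"dp":[-0.6,-0.09,0],"twist":0},
    {"dp":[-0.34,-0.09,0],"twist":0},
    {"dp":[0,0,0.5],"twist":0},
    {"dp":[0,0,0.45],"twist":0},
    {"dp":[0,0,0],"twist":0},
  ],
)

```text
time_s: 40.0
ee_pos: [0.4432, -0.224, 0.0905]
eef_rot: [-3.138, -0.003, 1.657]
force: [0.3, -0.5, -0.9]
grip_width: 0.0539
grip_force: 3.0
```

Run:
```python
from h import *
go(.447,-.237,.073,95)
p=ctrl.get_obs()['ee_pos']; prof(p[0],p[1],.02,.1)
```

```text
t 40.0 p [ 0.4432 -0.224   0.0905] yaw 95.0 rot [-3.138e+00 -3.000e-03] F [ 0.3 -0.5 -0.9] w 0.0539 gf 3.0 q6 -0.63
  shift before twist [-0.33  0.07  0.44]  after twist [-0.33  0.07  0.44]  twist -0.01
0.02 314 x [0.386 0.498] y [-0.324 -0.131] [36. 45. 50.]
0.03 25 x [0.426 0.474] y [-0.253 -0.234] [20. 21. 21.]
0.04 24 x [0.421 0.475] y [-0.251 -0.232] [16. 22. 25.]
0.05 27 x [0.418 0.473] y [-0.249 -0.23 ] [14. 18. 21.]
0.06 20 x [0.432 0.473] y [-0.247 -0.23 ] [15. 21. 23.]
0.07 26 x [0.43  0.474] y [-0.245 -0.228] [15. 22. 25.]
0.08 29 x [0.423 0.475] y [-0.243 -0.224] [16. 19. 21.]
0.09 28 x [0.412 0.475] y [-0.241 -0.212] [28. 28. 29.]
```

step_arm(
  deltas=[
    {"dp":[0.1,0,0.22],"twist":0},
    {"dp":[0.1,0,0.22],"twist":0},
    {"dp":[0.28,0,0.06],"twist":0},
    {"dp":[0.27,0,0.1],"twist":0},
    {"dp":[0.25,0,0.14],"twist":0},
    {"dp":[0.22,0,0.2],"twist":0},
    {"dp":[0.18,0,0.24],"twist":0},
    {"dp":[0.13,0,0.26],"twist":0},
    {"dp":[0.08,0,0.28],"twist":0},
    {"dp":[0.04,0,0.22],"twist":0},
    {"dp":[0,0,0.05],"twist":0},
    {"dp":[0,0,0],"twist":0},
  ],
)

```text
time_s: 41.25
ee_pos: [0.439, -0.159, 0.013]
eef_rot: [-3.141, -0.0, 1.657]
force: [0.2, 0.1, -0.2]
grip_width: 0.0541
grip_force: 3.0
```

step_arm(
  deltas=[
    {"dp":[0,0,0],"twist":0},
    {"dp":[0,0,0],"twist":0},
  ],
)

```text
time_s: 41.45
ee_pos: [0.4394, -0.1592, 0.0138]
eef_rot: [3.141, 0.0, 1.657]
force: [-0.1, 0.8, 0.0]
grip_width: 0.0543
grip_force: 3.0
```

Run:
```python
from h import *
go(.447,-.167,.011,95)
p=ctrl.get_obs()['ee_pos']; prof(p[0],p[1]-.03,.01,.06)
```

```text
t 41.5 p [ 0.4394 -0.1592  0.0138] yaw 95.0 rot [3.141 0.   ] F [-0.1  0.8  0. ] w 0.0543 gf 3.0 q6 -0.51
  shift before twist [-0.21  0.17  0.07]  after twist [-0.21  0.17  0.07]  twist -0.01
0.01 269 x [0.38  0.499] y [-0.289 -0.09 ] [19. 29. 51.]
0.02 385 x [0.395 0.494] y [-0.289 -0.09 ] [56. 64. 68.]
0.03 108 x [0.418 0.481] y [-0.222 -0.147] [43. 49. 51.]
0.04 18 x [0.469 0.479] y [-0.165 -0.146] [43. 45. 48.]
0.05 17 x [0.469 0.48 ] y [-0.165 -0.148] [46. 46. 47.]
```

step_arm(
  deltas=[
    {"dp":[-0.15,0,0.06],"twist":0},
    {"dp":[0,0,0.04],"twist":0},
    {"dp":[0,0,0],"twist":0},
  ],
)

```text
time_s: 41.8
ee_pos: [0.4396, -0.1651, 0.0092]
eef_rot: [-3.141, -0.0, 1.657]
force: [0.7, -0.0, 0.1]
grip_width: 0.0539
grip_force: 3.0
```

step_arm(
  deltas=[
    {"dp":[0,0,0],"twist":0},
    {"dp":[0,0,0],"twist":0},
    {"dp":[0,0,0],"twist":0},
    {"dp":[0,0,-0.5],"twist":0},
    {"dp":[0,0,-1],"twist":0},
    {"dp":[0,0,-1],"twist":0},
    {"dp":[0,0,-0.6],"twist":0},
    {"dp":[0,0,0],"twist":0},
  ],
  gripper=0.6,
)

```text
time_s: 42.6
ee_pos: [0.441, -0.1654, 0.1366]
eef_rot: [3.137, 0.003, 1.658]
force: [0.3, -0.2, -0.7]
grip_width: 0.0752
grip_force: 0.0
```

Run:
```python
from h import *
cas(); go(.421,.298,.13,88)
```

```text
top 0.94 z 0.018 [421. 330.] [81. 52.] 88.0 [126.  73.  31.]
top 0.72 z 0.018 [ 599. -299.] [54. 80.] 4.5 [ 97. 117. 121.]
top 0.66 z 0.004 [ 526. -248.] [304. 249.] 4.6 [28. 49. 97.]
top 0.49 z 0.005 [462.  20.] [ 63. 132.] 88.7 [106. 111. 113.]
scene 0.97 z 0.018 [ 455. -300.] [60. 80.] 5.9 [69. 83. 87.]
scene 0.96 z 0.018 [ 597. -299.] [60. 80.] 5.5 [ 80.  96. 101.]
scene 0.83 z 0.018 [421. 330.] [82. 54.] 90.0 [96. 43. 16.]
scene 0.62 z 0.018 [ 444. -203.] [58. 80.] 4.5 [31. 37. 39.]
t 42.8 p [ 0.4391 -0.1646  0.1322] yaw 95.0 rot [-3.14e+00 -1.00e-03] F [-0.8 -0.4 -0.1] w 0.0752 gf 0.0 q6 -0.52
  shift before twist [11.56  0.55  0.06]  after twist [11.54 -0.86  0.06]  twist 1.74
```

step_arm(
  deltas=[
    {"dp":[0.5,0.02,0],"twist":0},
    {"dp":[1,0.05,0],"twist":0},
    {"dp":[1,0.05,0],"twist":0},
    {"dp":[1,0.05,0],"twist":0},
    {"dp":[1,0.05,0],"twist":0},
    {"dp":[1,0.05,0],"twist":0},
    {"dp":[1,0.05,0],"twist":0},
    {"dp":[1,0.05,0],"twist":0},
    {"dp":[1,0.05,0],"twist":0},
    {"dp":[1,0.05,0],"twist":0},
    {"dp":[1,0.05,0],"twist":0},
    {"dp":[1,0.03,0],"twist":0},
  ],
)

```text
time_s: 44.0
ee_pos: [0.421, 0.2968, 0.1321]
eef_rot: [-3.14, 0.001, 1.658]
force: [1.1, -0.4, -0.1]
grip_width: 0.0752
grip_force: 0.0
```

step_arm(
  deltas=[
    {"dp":[0,0,0],"twist":0.9},
    {"dp":[0,0,0],"twist":0.85},
    {"dp":[0,0,0.9],"twist":0},
    {"dp":[0,0,0.9],"twist":0},
    {"dp":[0,0,0.6],"twist":0},
    {"dp":[0,0,0],"twist":0},
    {"dp":[0,0,0],"twist":0},
  ],
)

```text
time_s: 44.7
ee_pos: [0.4216, 0.2952, 0.0373]
eef_rot: [-3.14, 0.001, 1.535]
force: [-0.0, -0.2, 0.8]
grip_width: 0.0753
grip_force: 0.0
```

Run:
```python
from h import *
go(.4205,.2965,.011,88)
```

```text
t 44.7 p [0.4216 0.2952 0.0373] yaw 88.0 rot [-3.14e+00  1.00e-03] F [-0.  -0.2  0.8] w 0.0753 gf 0.0 q6 0.58
  shift before twist [ 0.03 -0.03  0.66]  after twist [ 0.03 -0.03  0.66]  twist -0.01
```

step_arm(
  deltas=[
    {"dp":[0.03,-0.03,0.3],"twist":0},
    {"dp":[0,0,0.36],"twist":0},
    {"dp":[0,0,0],"twist":0},
    {"dp":[0,0,0],"twist":0},
  ],
)

```text
time_s: 45.1
ee_pos: [0.4208, 0.2967, 0.0115]
eef_rot: [3.141, -0.0, 1.535]
force: [0.2, 0.2, 0.3]
grip_width: 0.0756
grip_force: 0.0
```

step_arm(
  deltas=[
    {"dp":[0,0,0],"twist":0},
    {"dp":[0,0,0],"twist":0},
    {"dp":[0,0,0],"twist":0},
    {"dp":[0,0,0],"twist":0},
    {"dp":[0,0,0],"twist":0},
    {"dp":[0,0,0],"twist":0},
    {"dp":[0,0,0],"twist":0},
    {"dp":[0,0,0],"twist":0},
  ],
  gripper=-1,
  squeeze=3,
)

```text
time_s: 45.9
ee_pos: [0.4208, 0.2966, 0.0112]
eef_rot: [3.141, -0.0, 1.535]
force: [-1.0, 0.0, 4.9]
grip_width: 0.0543
grip_force: 3.0
```

step_arm(
  deltas=[
    {"dp":[0,0,-0.3],"twist":0},
    {"dp":[0,0,-0.3],"twist":0},
    {"dp":[0,0,-0.4],"twist":0},
    {"dp":[0,0,-0.5],"twist":0},
    {"dp":[0,0,-0.5],"twist":0},
    {"dp":[0,0,-0.5],"twist":0},
    {"dp":[0,0,-0.5],"twist":0},
    {"dp":[0,0,-0.5],"twist":0},
    {"dp":[0,0,0],"twist":-0.9},
    {"dp":[0,0,0],"twist":-0.85},
    {"dp":[0,0,0],"twist":0},
  ],
)

```text
time_s: 47.0
ee_pos: [0.4206, 0.2965, 0.152]
eef_rot: [3.141, -0.0, 1.658]
force: [1.1, 0.3, -0.0]
grip_width: 0.0541
grip_force: 3.0
```

step_arm(
  deltas=[
    {"dp":[-0.2,0.02,0],"twist":0},
    {"dp":[-0.5,0.02,0],"twist":0},
    {"dp":[-0.8,0.02,0],"twist":0},
    {"dp":[-1,0.02,0],"twist":0},
    {"dp":[-1,0.02,0],"twist":0},
    {"dp":[-1,0.02,0],"twist":0},
    {"dp":[-1,0.02,0],"twist":0},
    {"dp":[-1,0.02,0],"twist":0},
    {"dp":[-1,0.02,0],"twist":0},
    {"dp":[-1,0.01,0],"twist":0},
    {"dp":[-0.96,0,0],"twist":0},
    {"dp":[0,0,0],"twist":0},
  ],
)

```text
time_s: 48.2
ee_pos: [0.4607, -0.0835, 0.1512]
eef_rot: [-3.142, 0.001, 1.652]
force: [0.8, 0.7, -0.7]
grip_width: 0.0537
grip_force: 3.0
```

Run:
```python
from h import *
go(.461,-.08,.084,95)
p=ctrl.get_obs()['ee_pos']; prof(p[0],p[1],.04,.16)
```

```text
t 48.2 p [ 0.4607 -0.0835  0.1512] yaw 94.6 rot [-3.142e+00  1.000e-03] F [ 0.8  0.7 -0.7] w 0.0537 gf 3.0 q6 -0.34
  shift before twist [0.09 0.01 1.68]  after twist [0.09 0.02 1.68]  twist -0.09
0.04 3 x [0.403 0.48 ] y [0.001 0.002] [19. 46. 43.]
0.08 12 x [0.465 0.489] y [-0.082 -0.066] [23. 23. 22.]
0.09 15 x [0.442 0.49 ] y [-0.086 -0.068] [12. 13. 13.]
0.1 19 x [0.438 0.492] y [-0.087 -0.069] [18. 19. 19.]
0.11 17 x [0.441 0.49 ] y [-0.09  -0.071] [14. 16. 16.]
0.12 18 x [0.458 0.488] y [-0.09  -0.073] [14. 15. 15.]
0.13 20 x [0.439 0.488] y [-0.094 -0.075] [13. 14. 14.]
0.14 19 x [0.458 0.489] y [-0.094 -0.076] [12. 12. 12.]
0.15 23 x [0.43  0.492] y [-0.096 -0.078] [15. 14. 15.]
```

step_arm(
  deltas=[
    {"dp":[0,0,0.8],"twist":0},
    {"dp":[0,0,0.88],"twist":0},
    {"dp":[0,0,0],"twist":0},
    {"dp":[0.4,0,0],"twist":0},
    {"dp":[0.4,0,0],"twist":0},
    {"dp":[0.35,0,0],"twist":0},
    {"dp":[0.3,0,0],"twist":0},
    {"dp":[0.3,0,0],"twist":0},
    {"dp":[0.3,0,0],"twist":0},
    {"dp":[0.3,0,0],"twist":0},
    {"dp":[0.2,0,0],"twist":0},
    {"dp":[0,0,0],"twist":0},
  ],
)

```text
time_s: 49.45
ee_pos: [0.4521, 0.0227, 0.0839]
eef_rot: [-3.142, -0.0, 1.659]
force: [0.6, -1.5, -0.7]
grip_width: 0.0541
grip_force: 3.0
```

step_arm(
  deltas=[
    {"dp":[0,0,-0.6],"twist":0},
    {"dp":[0,0,-0.6],"twist":0},
    {"dp":[0,0,0],"twist":0},
    {"dp":[-0.3,0.2,0],"twist":0},
    {"dp":[-0.6,0.3,0],"twist":0},
    {"dp":[-0.8,0.4,0],"twist":0},
    {"dp":[-0.9,0.45,0],"twist":0},
    {"dp":[-0.9,0.45,0],"twist":0},
    {"dp":[-0.9,0.45,0],"twist":0},
    {"dp":[-0.8,0.4,0],"twist":0},
    {"dp":[-0.6,0.3,0],"twist":0},
    {"dp":[-0.3,0.05,0],"twist":0},
  ],
)

```text
time_s: 50.65
ee_pos: [0.5929, -0.2135, 0.1295]
eef_rot: [-3.14, -0.001, 1.656]
force: [-0.8, 0.5, -0.0]
grip_width: 0.0536
grip_force: 3.0
```

step_arm(
  deltas=[
    {"dp":[0,0,0],"twist":0},
    {"dp":[0,0,0.5],"twist":0},
    {"dp":[0,0,0.4],"twist":0},
    {"dp":[0,0,0],"twist":0},
  ],
)

```text
time_s: 51.05
ee_pos: [0.5913, -0.2095, 0.0934]
eef_rot: [-3.138, -0.002, 1.658]
force: [-1.3, -0.8, -0.6]
grip_width: 0.0543
grip_force: 3.0
```

Run:
```python
from h import *
go(.593,-.212,.073,95)
p=ctrl.get_obs()['ee_pos']; prof(p[0],p[1],.02,.11)
```

```text
t 51.0 p [ 0.5913 -0.2095  0.0934] yaw 95.0 rot [-3.138e+00 -2.000e-03] F [-1.3 -0.8 -0.6] w 0.0543 gf 3.0 q6 -0.49
  shift before twist [-0.07  0.04  0.51]  after twist [-0.07  0.04  0.51]  twist 0.0
0.02 371 x [0.531 0.64 ] y [-0.309 -0.119] [57. 66. 70.]
0.03 23 x [0.574 0.621] y [-0.239 -0.219] [25. 27. 27.]
0.04 31 x [0.571 0.624] y [-0.237 -0.218] [20. 25. 27.]
0.05 31 x [0.565 0.622] y [-0.235 -0.216] [15. 23. 26.]
0.06 28 x [0.577 0.62 ] y [-0.232 -0.213] [18. 25. 27.]
0.07 35 x [0.572 0.621] y [-0.23  -0.212] [16. 21. 23.]
0.08 32 x [0.566 0.621] y [-0.229 -0.21 ] [18. 24. 26.]
0.09 27 x [0.572 0.62 ] y [-0.228 -0.207] [34. 35. 35.]
0.1 37 x [0.58 0.63] y [-0.223 -0.199] [20. 19. 20.]
```

step_arm(
  deltas=[
    {"dp":[0,0,0.25],"twist":0},
    {"dp":[0,0,0.26],"twist":0},
    {"dp":[0.28,0,0.06],"twist":0},
    {"dp":[0.27,0,0.1],"twist":0},
    {"dp":[0.25,0,0.14],"twist":0},
    {"dp":[0.22,0,0.2],"twist":0},
    {"dp":[0.18,0,0.24],"twist":0},
    {"dp":[0.13,0,0.26],"twist":0},
    {"dp":[0.08,0,0.28],"twist":0},
    {"dp":[0,0,0.22],"twist":0},
    {"dp":[0,0,0.08],"twist":0},
    {"dp":[0,0,0],"twist":0},
  ],
)

```text
time_s: 52.3
ee_pos: [0.5876, -0.1549, 0.0115]
eef_rot: [-3.141, -0.0, 1.657]
force: [0.2, -0.7, 0.8]
grip_width: 0.054
grip_force: 3.0
```

step_arm(
  deltas=[
    {"dp":[0,0,0],"twist":0},
    {"dp":[0,0,0],"twist":0},
  ],
)

```text
time_s: 52.5
ee_pos: [0.5881, -0.1549, 0.0126]
eef_rot: [3.141, 0.0, 1.657]
force: [0.7, 0.3, -0.2]
grip_width: 0.0543
grip_force: 3.0
```

Run:
```python
from h import *
go(.593,-.16,.0095,95)
p=ctrl.get_obs()['ee_pos']; prof(p[0],p[1]-.03,.01,.06)
```

```text
t 52.5 p [ 0.5881 -0.1549  0.0126] yaw 94.9 rot [3.141 0.   ] F [ 0.7  0.3 -0.2] w 0.0543 gf 3.0 q6 -0.4
  shift before twist [-0.14  0.11  0.08]  after twist [-0.14  0.11  0.08]  twist -0.01
0.01 297 x [0.528 0.648] y [-0.285 -0.116] [12. 23. 48.]
0.02 438 x [0.529 0.647] y [-0.285 -0.118] [69. 83. 87.]
0.03 143 x [0.564 0.629] y [-0.202 -0.129] [37. 43. 45.]
0.04 26 x [0.601 0.628] y [-0.161 -0.131] [40. 40. 40.]
0.05 16 x [0.619 0.629] y [-0.161 -0.142] [46. 47. 48.]
```

step_arm(
  deltas=[
    {"dp":[-0.05,0,0.06],"twist":0},
    {"dp":[0,0,0.03],"twist":0},
    {"dp":[0,0,0],"twist":0},
  ],
)

```text
time_s: 52.85
ee_pos: [0.588, -0.1567, 0.0085]
eef_rot: [-3.141, 0.0, 1.657]
force: [-0.1, -0.3, -0.1]
grip_width: 0.0541
grip_force: 3.0
```

step_arm(
  deltas=[
    {"dp":[0,0,0],"twist":0},
    {"dp":[0,0,0],"twist":0},
    {"dp":[0,0,0],"twist":0},
    {"dp":[0,0,-0.5],"twist":0},
    {"dp":[0,0,-1],"twist":0},
    {"dp":[0,0,-1],"twist":0},
    {"dp":[0,0,-1],"twist":0},
    {"dp":[0,0,-1],"twist":0},
    {"dp":[0,0,-0.5],"twist":0},
    {"dp":[0,0,0],"twist":0},
  ],
  gripper=0.6,
)

```text
time_s: 53.85
ee_pos: [0.589, -0.1569, 0.212]
eef_rot: [3.137, 0.002, 1.658]
force: [0.3, 0.7, -1.2]
grip_width: 0.0752
grip_force: 0.0
```

Run:
```python
from h import *
cas(); go(.697,.018,.205,89)
p,d=save('scene','pics/s5.png'); cv2.imwrite('pics/c5.png',cv2.resize(p[110:310,90:400],None,fx=2.5,fy=2.5)[:,:,::-1])
```

```text
top 0.53 z 0.006 [462.  18.] [ 60. 132.] 89.1 [113. 118. 120.]
top 0.44 z 0.018 [ 600. -136.] [15. 28.] 85.8 [85. 88. 98.]
scene 0.96 z 0.018 [ 590. -169.] [58. 80.] 4.7 [41. 48. 51.]
scene 0.83 z 0.018 [ 444. -203.] [60. 82.] 9.2 [38. 44. 46.]
scene 0.65 z 0.018 [ 553. -273.] [58. 80.] 4.7 [69. 82. 86.]
scene 0.62 z 0.018 [ 455. -301.] [60. 79.] 6.5 [ 84.  99. 103.]
t 54.0 p [ 0.5876 -0.1565  0.2069] yaw 95.0 rot [-3.139e+00 -1.000e-03] F [-0.1  0.2 -0.5] w 0.0752 gf 0.0 q6 -0.41
  shift before twist [4.11 3.1  0.05]  after twist [4.41 2.66 0.05]  twist 1.49
```

View pics/c5.png

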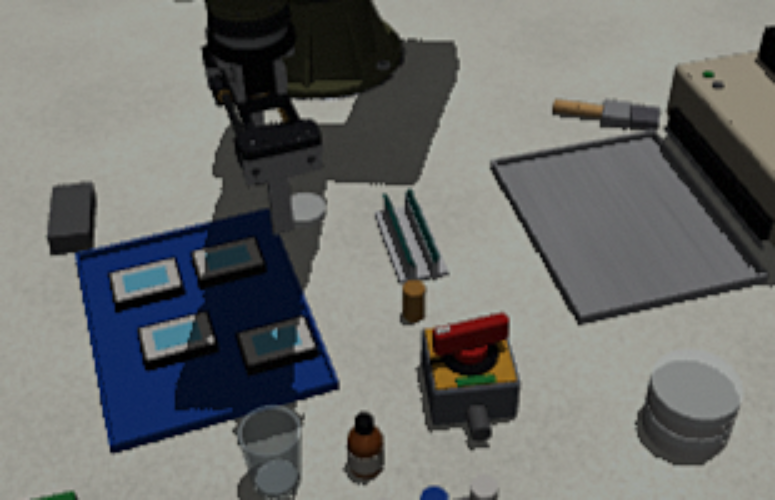

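All four lie glass up and flat (one was nudged aside but is still flat and separate). Now I'll turn the handle back on.

step_arm(
  deltas=[
    {"dp":[0.82,0.62,0],"twist":0},
    {"dp":[0.82,0.62,0],"twist":0},
    {"dp":[0.82,0.62,0],"twist":0},
    {"dp":[0.82,0.62,0],"twist":0},
    {"dp":[0.83,0.62,0],"twist":0},
    {"dp":[0,0,0],"twist":0.75},
    {"dp":[0,0,0],"twist":0.75},
    {"dp":[0,0,0],"twist":0},
    {"dp":[0,0,0],"twist":0},
  ],
)

```text
time_s: 55.0
ee_pos: [0.6972, 0.0178, 0.2078]
eef_rot: [-3.14, -0.0, 1.554]
force: [-0.2, -0.3, -0.1]
grip_width: 0.075
grip_force: 0.0
```

Run:
```python
from h import *
go(.697,.018,.075,89)
```

```text
t 55.0 p [0.6972 0.0178 0.2078] yaw 89.0 rot [-3.14 -0.  ] F [-0.2 -0.3 -0.1] w 0.075 gf 0.0 q6 -0.01
  shift before twist [ 0.01 -0.01  3.32]  after twist [ 0.01 -0.01  3.32]  twist 0.01
```

step_arm(
  deltas=[
    {"dp":[0,0,0.8],"twist":0},
    {"dp":[0,0,0.8],"twist":0},
    {"dp":[0,0,0.8],"twist":0},
    {"dp":[0,0,0.8],"twist":0},
    {"dp":[0,0,0.1],"twist":0},
    {"dp":[0,0,0],"twist":0},
    {"dp":[0,0,0],"twist":0},
  ],
)

```text
time_s: 55.7
ee_pos: [0.6983, 0.0177, 0.0788]
eef_rot: [3.139, 0.0, 1.553]
force: [0.2, -0.2, -0.5]
grip_width: 0.0753
grip_force: 0.0
```

step_arm(
  deltas=[
    {"dp":[0,0,0],"twist":0},
    {"dp":[0,0,0],"twist":0},
    {"dp":[0,0,0],"twist":0},
    {"dp":[0,0,0],"twist":0},
    {"dp":[0,0,0],"twist":0},
    {"dp":[0,0,0],"twist":0},
    {"dp":[0,0,0],"twist":0},
    {"dp":[0,0,0],"twist":0},
    {"dp":[0,0,0],"twist":0},
    {"dp":[0,0,0],"twist":0},
    {"dp":[0,0,0],"twist":0},
    {"dp":[0,0,0],"twist":0},
  ],
  gripper=-1,
  squeeze=40,
)

```text
time_s: 56.9
ee_pos: [0.6961, 0.0179, 0.0765]
eef_rot: [-3.138, 0.0, 1.553]
force: [-11.8, 0.9, 5.3]
grip_width: 0.0158
grip_force: 39.9
```

step_arm(
  deltas=[
    {"dp":[0,0,0],"twist":-0.5},
    {"dp":[0,0,0],"twist":-1},
    {"dp":[0,0,0],"twist":-1},
    {"dp":[0,0,0],"twist":-1},
    {"dp":[0,0,0],"twist":-1},
    {"dp":[0,0,0],"twist":-1},
    {"dp":[0,0,0],"twist":-1},
    {"dp":[0,0,0],"twist":-1},
    {"dp":[0,0,0],"twist":-1},
    {"dp":[0,0,0],"twist":-1},
    {"dp":[0,0,0],"twist":-1},
  ],
)

```text
time_s: 58.0
ee_pos: [0.6956, 0.0178, 0.0765]
eef_rot: [-3.138, -0.003, 2.289]
force: [-16.6, -0.9, 7.7]
grip_width: 0.0158
grip_force: 39.8
```

step_arm(
  deltas=[
    {"dp":[0,0,0],"twist":-1},
    {"dp":[0,0,0],"twist":-1},
    {"dp":[0,0,0],"twist":-1},
    {"dp":[0,0,0],"twist":-1},
    {"dp":[0,0,0],"twist":-1},
    {"dp":[0,0,0],"twist":-1},
    {"dp":[0,0,0],"twist":-1},
    {"dp":[0,0,0],"twist":-1},
    {"dp":[0,0,0],"twist":-1},
    {"dp":[0,0,0],"twist":-0.7},
    {"dp":[0,0,0],"twist":0},
    {"dp":[0,0,0],"twist":0},
  ],
)

```text
time_s: 59.2
ee_pos: [0.6954, 0.0173, 0.0765]
eef_rot: [-3.14, -0.005, 2.963]
force: [-18.7, -3.4, 7.8]
grip_width: 0.0158
grip_force: 39.9
```

step_arm(
  deltas=[
    {"dp":[0,0,0],"twist":0},
    {"dp":[0,0,0],"twist":0},
    {"dp":[0,0,0],"twist":0},
  ],
)

```text
time_s: 59.5
ee_pos: [0.6955, 0.0173, 0.0765]
eef_rot: [-3.14, -0.005, 2.963]
force: [-17.8, -3.5, 8.1]
grip_width: 0.0161
grip_force: 39.9
```

step_arm(
  deltas=[
    {"dp":[0,0,0],"twist":0},
    {"dp":[0,0,0],"twist":0},
    {"dp":[0,0,0],"twist":0},
    {"dp":[0,0,0],"twist":0},
    {"dp":[0,0,0],"twist":0},
    {"dp":[0,0,-0.7],"twist":0},
    {"dp":[0,0,-1],"twist":0},
    {"dp":[0,0,-1],"twist":0},
    {"dp":[0,0,-1],"twist":0},
    {"dp":[0,0,0],"twist":0},
    {"dp":[0,0,0],"twist":0},
  ],
  gripper=1,
)

```text
time_s: 60.6
ee_pos: [0.6975, 0.0179, 0.2251]
eef_rot: [3.141, 0.001, 2.963]
force: [0.0, 0.1, -0.6]
grip_width: 0.0939
grip_force: 0.0
```

Run:
```python
from h import *
cas(); go(.697,.018,.205,170)
p,d=save('scene','pics/s6.png'); cv2.imwrite('pics/c6.png',cv2.resize(p[110:310,90:400],None,fx=2.5,fy=2.5)[:,:,::-1])
```

```text
top 0.95 z 0.018 [ 590. -169.] [55. 81.] 4.7 [113. 136. 143.]
top 0.8 z 0.018 [ 444. -202.] [53. 80.] 5.4 [120. 145. 152.]
top 0.64 z 0.029 [ 315. -379.] [51. 99.] 86.9 [77. 76. 76.]
top 0.63 z 0.018 [ 456. -300.] [54. 81.] 4.6 [117. 140. 147.]
top 0.57 z 0.018 [ 554. -274.] [54. 82.] 4.8 [112. 135. 143.]
scene 0.79 z 0.018 [ 456. -300.] [59. 80.] 7.2 [ 85. 101. 107.]
scene 0.79 z 0.018 [ 590. -169.] [58. 80.] 4.3 [ 91. 107. 112.]
scene 0.69 z 0.018 [ 553. -274.] [59. 80.] 5.2 [ 86. 102. 108.]
scene 0.59 z 0.018 [ 443. -203.] [60. 79.] 4.6 [ 88. 104. 109.]
t 60.8 p [0.697  0.0179 0.2229] yaw 169.8 rot [-3.141e+00 -2.000e-03] F [ 0.6 -0.7 -0.4] w 0.094 gf 0.0 q6 -1.42
  shift before twist [0.   0.   0.45]  after twist [0.   0.   0.45]  twist -0.06
```

View pics/c6.png

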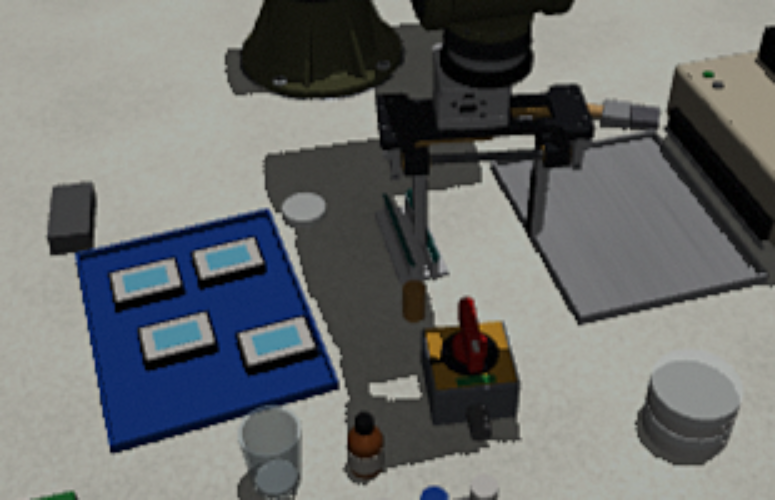

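The picture shows all four cassettes glass up in the blue tray (px (147,280), (228,260), (178,338) and (277,343)). The handle points to the green mark at (470,340) and the arm is clear of everything.

```bash
python3 -c "
from station import ctrl
print(ctrl.hand_in())"
```

```text
the job is handed in; nothing more can be done
None
```

The job is handed in, with no verdict returned: I switched the lamp off first, all four cassettes now lie flat and glass up in the blue tray, and the handle is back on.

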